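Change the samples on an imaging stage

TASK

First stop the stage: turn the controller's dial until its pointer is on the zero mark. Then move the finished round dishes from the stage into the grey tray, lying flat, and after that put every chamber slide flat on the stage, one to a bay, in line with its two end stops and centred carefully on the window between them. Last, swing the lock lever fully over to lock the stage, leaving the dial on zero and the other things on the bench where they are.

Things in the scene. Friction and masses are not known exactly. Their poses are not given: they have to be found in the camera images.
- stage: fixed imaging stage: white box with a dark top plate 156 x 296 mm, 45 mm high; origin under its centre at table height, x across its depth (the bays' long direction), y along the row of three bays, z up; it may stand at an angle
- bay1 (a point): centre of bay 1 on the stage's top surface, 45 mm above the table: a white window 60 x 20 mm, long along the stage's x, between two aluminium end stops. The stops are 26 mm wide and 6 mm high, their inner faces lie 47 mm either side of this point along x, and bays are 90 mm apart along y
- bay2 (a point): centre of bay 2 on the stage's top surface, 45 mm above the table: a white window 60 x 20 mm, long along the stage's x, between two aluminium end stops. The stops are 26 mm wide and 6 mm high, their inner faces lie 47 mm either side of this point along x, and bays are 90 mm apart along y
- bay3 (a point): centre of bay 3 on the stage's top surface, 45 mm above the table: a white window 60 x 20 mm, long along the stage's x, between two aluminium end stops. The stops are 26 mm wide and 6 mm high, their inner faces lie 47 mm either side of this point along x, and bays are 90 mm apart along y
- lever (a joint): stage lock lever on a block at the stage's left (+y) end, its pivot 210 mm along y and 30 mm along x from the stage's centre: 0 = open, leaning to the stage's -x; 1.0 = locked, leaning to its +x, 1 rad of swing. It stays where it is left. The pivot lies 42 mm above the table; push it at or under the ball to swing it
- lever_tip (a point): centre of the 26 mm black ball at the lever's end, 80 mm from the pivot on a 10 mm rod
- controller: fixed grey speed controller box 130 x 120 x 45 mm; origin under its centre; its zero mark (a black block on the white scale disc, larger than the other ticks) lies on its +x side
- dial (a joint): black dial on top of the controller, rad: 0 = pointer at the zero mark (the controller's +x); grows clockwise seen from above, from -0.7 to 2.7
- dial_grip (a point): on the dial's vertical axis at the height to grip, 84 mm above the table: the upright grip bar is 56 mm long, 14 mm thick, its top 91 mm and its foot (a disc 60 mm across) 55 mm above the table. This point's x is the bar's length, and points to the pointer end (white line)
- tray: fixed grey used-sample tray, open top, 220 (x) x 130 (y) x 25 mm, walls 4 mm, floor about 4 mm; origin under its centre
- dish1: finished culture dish (may be absent): white flat round dish with lid, 56 mm across, 19 mm high; origin at the centre of its underside. At the start it stands in a bay of the stage
- dish2: finished culture dish (may be absent): white flat round dish with lid, 56 mm across, 19 mm high; origin at the centre of its underside. At the start it stands in a bay of the stage
- dish3: finished culture dish (may be absent): white flat round dish with lid, 56 mm across, 19 mm high; origin at the centre of its underside. At the start it stands in a bay of the stage
- slide1: chamber slide (may be absent): glass plate 76 x 26 x 4 mm carrying an 8-well white chamber block 58 x 24 mm with a lid, 19 mm high in all; origin at the centre of its underside, x along its length, z up. Hold it by the 24 mm wide block
- slide2: chamber slide (may be absent): glass plate 76 x 26 x 4 mm carrying an 8-well white chamber block 58 x 24 mm with a lid, 19 mm high in all; origin at the centre of its underside, x along its length, z up. Hold it by the 24 mm wide block
- slide3: chamber slide (may be absent): glass plate 76 x 26 x 4 mm carrying an 8-well white chamber block 58 x 24 mm with a lid, 19 mm high in all; origin at the centre of its underside, x along its length, z up. Hold it by the 24 mm wide block
- bottle: bystander: amber jar 56 mm across, 110 mm high
- jar: bystander: white jar with blue cap, 60 mm across, 80 mm high
- plates: bystander: stack of four white microplates 127 x 85 x 60 mm
- tipbox: bystander: white pipette tip box 85 x 120 x 60 mm
Things that resemble listed ones, but are neither listed nor needed, are in the scene too. Leave any green or red look-alike of the slide3 alone.

How it is judged:
By the outcome, as a careful person would: the job done as asked, in the order asked, and still so for the second after the job is handed in, with the robot touching nothing.
Of dish1, dish2, dish3 only 2 to 3 are there at a start; the rules pass over those that are not, and their reading is None.
Of slide1, slide2, slide3 only 2 to 3 are there at a start; the rules pass over those that are not, and their reading is None.
At some moment in a run one of slide1, slide2, slide3 may be knocked a few centimetres aside while the robot is not near it.
Once in a run the grip may slacken for a moment while it holds something.
It also fails if it takes over 210 s, if anything falls off the work surface, if the arm or the gripper's body presses on something with over 40 N, if the wrist force passes 120 N, or if a joint passes its speed limit or range.

ROBOT

A 6-joint arm with a two-finger parallel gripper is mounted at the origin on the work surface. World frame = base frame: x ahead of the robot, y to its left, z up, the work surface at z = 0. Lengths are in m, angles in rad, forces in N, time in s.
With the tool pointing down it reaches from about 0.275 to 0.75 m from the base axis. Payload 10.2 kg.
Tool frame: the origin (TCP) lies on the centre line of the jaws, within the pads' length; the fingertips stand 17 mm ahead of it and the grasp point (between the pads) lies 2 mm behind it; z points along the fingers, y is the line along which they close (so a half turn about z gives the same grasp; the last joint's range is limited). The gripper opens to 85 mm and grips with 20 to 120 N. Pads are 22 mm wide; open, the fingers measure 114 mm over their backs; the gripper's body (76 mm by 85 mm) begins 54 mm behind the grasp point. The pads swing forward as they close: fully open they stand 13 mm farther back than shut.
Start: joints at [-1.457, 0.313, 1.498, -0, 1.331, -0.223], TCP at [0.173, -0.496, 0.248] pointing down, gripper open.
Joint ranges: [-2.94, 2.94], [-0.97, 2.17], [0.19, 2.56], [-1.23, 4.37], [0.02, 3.11], [-2.88, 2.88]. Speed limits (rad/s): [2.39, 2.39, 3.01, 3.14, 3.14, 3.14].

INTERFACE

Orientations are given as a 3x3 rotation matrix whose columns are the frame's x, y, z axes.
In Python, from rig import robot gives the robot as it stands. The module is installed in compiled form; this text tells all that it offers.
- The arm moves only by the tool send_rows, never from a script. Its argument "increments" is a list of rows, each a list of 3 entries, a list of its own where there are three numbers: the shift along the tool's x, y, z in mm, then the turn, a rotation vector about the tool's x, y, z in degrees, then the opening, from 0 (shut) to 1 (fully open). In form: [[[dx, dy, dz], [rx, ry, rz], claw], ...]. A call has 1 to 8 rows; each row shifts and turns the commanded pose from where the row before left it, along the tool's axes as they then stand; what a row does not reach is not made up. A row lasts 1/10 s, in which the tool goes at most 50 mm and 8.59 degrees, less where a joint would pass 70% of its speed; a pose out of reach is approached as far as the arm can. A call with a gripper value outside its range is refused whole. The fingers move at their own pace and stop on an object; "newtons" is the grip in N (left out, the last holds). Time passes only in rows, so rows that do not move let the fingers close. It gives the time, the measured TCP pose, the force, the opening and the grip force at its end, in the units of the state.
- robot.observe(): the state, without advancing time (a new reading comes with each control period).
- robot.read_camera(name): name is "scene" or "top"; returns (picture, depth): 400x640x3 uint8, blue, green, red; 400x640 float32, m along the optical axis (not along the pixel's ray), 0 where there is no reading.
- robot.camera_params(name): a dict with "camera_matrix" (3x3 intrinsics, pixels), "k1" (the pictures are not rectified: a ray, as slopes to the right and down, at radius r is drawn at 1 + k1 r^2 times it, then the intrinsics apply), "R" (3x3) and "t" (3): a world point X has camera coordinates R X + t. Camera axes: x right, y down, z forward; pixel columns grow to the right and rows downward; lengths in m; the calibration is good to about 2 mm. A picture is of the moment at which its call begins. camera_params takes no time and is no camera call.
- robot.close_job(): hands the job in; it is judged then, once.
The state is a dict: "t": time; "q": joint angles; "joint_vel": joint speeds; "tau": joint torques, N m; "tcp_pos": TCP position; "eef_rot": TCP orientation; "contact_force": force on the tool from outside, world axes, zero at the start; "moment": the same for the moment, N m; "finger_gap": finger opening in m; "grasp_force": force on a finger pad.
Only numpy, scipy, OpenCV 4.12 (cv2) and the standard library are available. Lean on these libraries where they do the work, as an engineer would, in place of code of your own. Each camera call takes 0.05 s, during which the arm holds its last target. There are 200 camera calls.

## Working session

There is one attempt and no reset: what is moved stays moved. The work goes in short steps, Python scripts to look and compute and a tool call to move; the robot and the scene stay as the last step left them, time stands still between calls to the robot, and variables do not carry over. Pictures are saved under pics/ and viewed, at most 14 in all, crops included, and the job is handed in when it is done.

Besides the shell and the picture viewer there is one more tool, called after "Request:" in YAML: its name, and indented under it one key for each argument. send_rows: Moves the arm, as the interface text tells. Its arguments: {"type":"object","properties":{"increments":{"type":"array","items":{"type":"array"}},"newtons":{"type":"number"}},"required":["increments"]}

```bash
mkdir -p pics
cat > h.py <<'E'
import numpy as np, cv2
from rig import robot
def P(n): return {k:np.array(v) for k,v in robot.camera_params(n).items()}
def ray(p,u,v):
    K=p["camera_matrix"];d=np.array([(u-K[0,2])/K[0,0],(v-K[1,2])/K[1,1]]);s=d.copy()
    for _ in range(20): s=d/(1+float(p["k1"])*(s@s))
    R=p["R"];return -R.T@p["t"],R.T@np.array([s[0],s[1],1.])
def onz(p,u,v,z):
    c,d=ray(p,u,v);return c+d*(z-c[2])/d[2]
def proj(p,X):
    x=p["R"]@np.array(X)+p["t"];s=x[:2]/x[2];s=s*(1+float(p["k1"])*(s@s));K=p["camera_matrix"]
    return np.array([K[0,0]*s[0]+K[0,2],K[1,1]*s[1]+K[1,2]])
def atd(p,u,v,dep):
    c,d=ray(p,u,v);return c+d*dep
E
python3 - <<'E'
from h import *
for n in("scene","top"):
    im,d=robot.read_camera(n);cv2.imwrite(f"pics/{n}0.png",im);np.save(f"{n}0.npy",d)
    p=P(n);print(n,p["camera_matrix"].round(1).tolist(),p["k1"],(-p["R"].T@p["t"]).round(3),p["R"].round(2).tolist(),(d>0).mean())
s=robot.observe();print({k:np.round(v,3).tolist() for k,v in s.items()})
E
```

```text
scene [[414.6, 0.0, 318.9], [0.0, 414.6, 200.4], [0.0, 0.0, 1.0]] -0.051949382440620924 [ 1.18  -0.002  1.291] [[0.02, 1.0, -0.0], [0.86, -0.02, -0.51], [-0.51, 0.01, -0.86]] 0.9959375
top [[511.3, 0.0, 317.0], [0.0, 511.3, 201.9], [0.0, 0.0, 1.0]] -0.10185829173029817 [ 0.374 -0.004  1.519] [[0.01, -1.0, -0.0], [-1.0, -0.01, -0.08], [0.08, 0.0, -1.0]] 0.9958984375
{'t': 0.1, 'q': [-1.457, 0.313, 1.498, -0.0, 1.331, -0.223], 'joint_vel': [0.001, -0.002, -0.001, -0.0, -0.0, -0.0], 'tau': [0.003, -41.29, -26.014, -0.0, 0.003, -0.0], 'tcp_pos': [0.173, -0.495, 0.248], 'eef_rot': [[0.944, 0.33, -0.0], [0.33, -0.944, 0.001], [0.0, -0.001, -1.0]], 'contact_force': [0.088, -0.599, -0.229], 'moment': [-0.002, 0.014, 0.058], 'grasp_force': 0.0, 'finger_gap': 0.085}
```

View pics/top0.png

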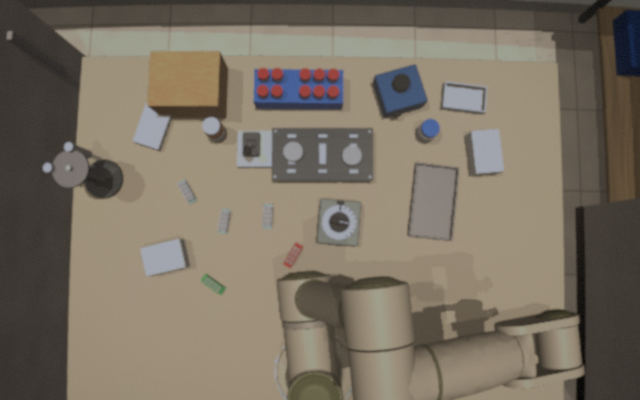

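View pics/scene0.png

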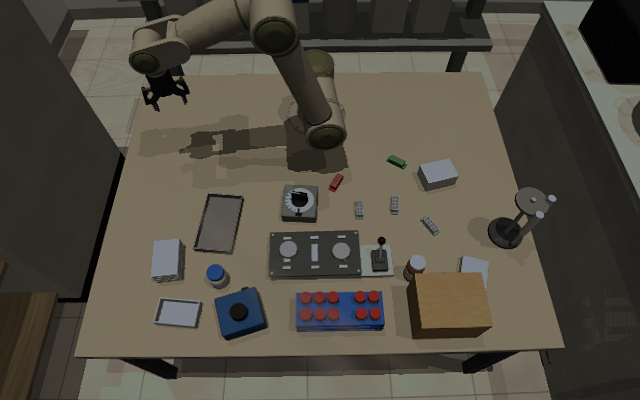

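The top view shows the stage at (322,155) with dishes at (293,151) and (352,155). The lever is at (251,147), the dial at (340,222) and the grey tray at (433,201). The white slides are at (187,191), (224,221) and (267,215); the red look-alike is at (293,254) and the green one at (213,284). The scene view confirms this. Next I'll zoom in.

Run:
```python
import cv2
im=cv2.imread("pics/top0.png");cv2.imwrite("pics/topc.png",cv2.resize(im[115:265,170:370],None,fx=4,fy=4,interpolation=cv2.INTER_CUBIC))
im=cv2.imread("pics/scene0.png");cv2.imwrite("pics/scc.png",cv2.resize(im[170:290,250:450],None,fx=4,fy=4,interpolation=cv2.INTER_CUBIC))
```

```text
(no output)
```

View pics/topc.png

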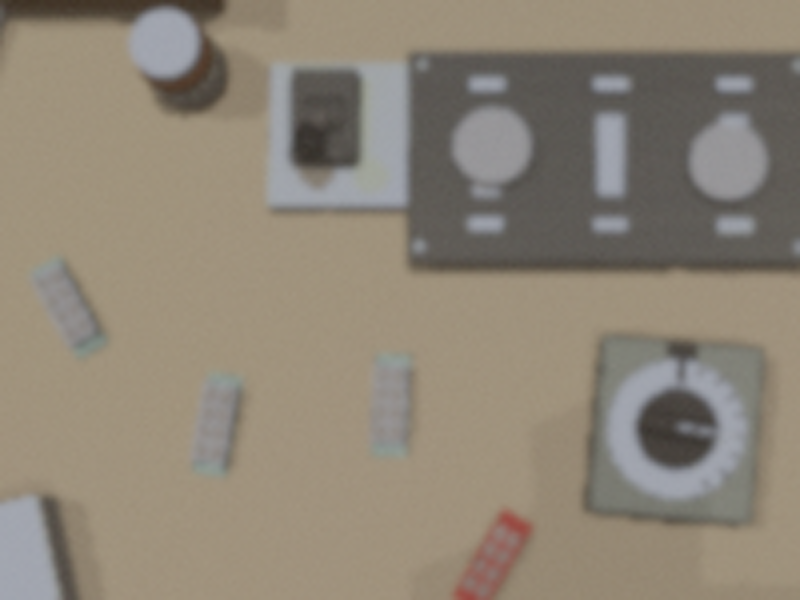

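View pics/scc.png

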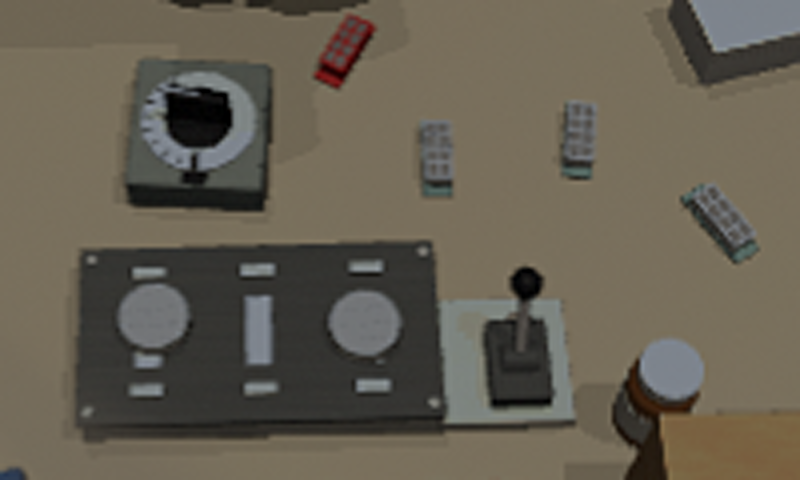

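The crops show three white slides at full-image pixels (187,191), (224,221) and (268,216). Dishes are in two bays, and the middle bay is empty with its window at (322,154). The pointer aims right (−y), about 95° clockwise from the zero mark, which is up. The lever leans toward −x. Next: measuring.

```bash
cat > m.py <<'E'
from h import *
def blobs(n,im,roi,f,amin=6,ch=None):
    x0,y0,x1,y1=roi;S=6
    c=cv2.resize(im[y0:y1,x0:x1],None,fx=S,fy=S,interpolation=cv2.INTER_CUBIC).astype(int)
    m=f(c).astype(np.uint8)
    out=[]
    for k in cv2.findContours(m,cv2.RETR_EXTERNAL,cv2.CHAIN_APPROX_NONE)[0]:
        a=cv2.contourArea(k)/S/S
        if a<amin: continue
        M=cv2.moments(k);off=np.array([x0,y0])
        g=lambda q:(np.array(q)+.5)/S-.5+off
        out.append((a,g((M["m10"]/M["m00"],M["m01"]/M["m00"])),g(cv2.boxPoints(cv2.minAreaRect(k)))))
    return out
E
python3 - <<'E'
from m import *
I={n:cv2.imread(f"pics/{n}0.png") for n in("top","scene")}
D={n:np.load(f"{n}0.npy") for n in I}
p={n:P(n) for n in I}
def show(t,n,bl,z):
    for a,c,b in bl:
        w=np.array([onz(p[n],*q,z)[:2] for q in b]);e0,e1=w[1]-w[0],w[2]-w[1]
        l=e0 if np.linalg.norm(e0)>np.linalg.norm(e1) else e1
        u,v=c.round().astype(int);d3=atd(p[n],*c,D[n][v,u])
        print(t,n,"A%.0f"%a,c.round(1),"xy",(onz(p[n],*c,z)[:2]*1e3).round(1),"rectc",(w.mean(0)*1e3).round(1),"size",sorted((np.array([np.linalg.norm(e0),np.linalg.norm(e1)])*1e3).round(0)),"ang%.1f"%(np.degrees(np.arctan2(l[1],l[0]))%180),"depthz %.0f"%(d3[2]*1e3))
# sample colours
t=I["top"];s=I["scene"]
for q in((267,215),(224,221),(187,191),(250,230),(322,155),(293,151),(352,155),(300,140),(322,136),(340,222),(330,240)): print(q,t[q[1],q[0]])
for q in((359,208),(394,204),(380,215),(314,253),(288,248),(315,237),(270,250)): print(q,s[q[1],q[0]])
bt=lambda c:c.min(2)>135
show("stage","top",blobs("top",t,(274,128,372,182),bt,4),.051)
show("slide","top",blobs("top",t,(170,170,282,236),lambda c:c[...,0]-c[...,2]>-8),.019)
show("slide","scene",blobs("scene",s,(345,195,445,238),lambda c:c[...,0]-c[...,2]>-6),.019)
show("stage","scene",blobs("scene",s,(271,232,362,276),lambda c:c.min(2)>100,4),.051)
E
```

```text
(267, 215) [147 147 150]
(224, 221) [142 143 146]
(187, 191) [139 140 143]
(250, 230) [127 147 160]
(322, 155) [173 163 159]
(293, 151) [152 150 151]
(352, 155) [153 151 152]
(300, 140) [82 86 88]
(322, 136) [164 155 151]
(340, 222) [110 106 106]
(330, 240) [114 123 121]
(359, 208) [ 98  99 100]
(394, 204) [86 90 92]
(380, 215) [ 92 111 121]
(314, 253) [141 132 125]
(288, 248) [120 118 115]
(315, 237) [134 134 128]
(270, 250) [57 60 60]
stage top A24 [353.2 170.9] xy [ 582.1 -104.3] rectc [ 582.1 -104.3] size [np.float64(10.0), np.float64(23.0)] ang90.8 depthz 46
stage top A17 [322.1 170.6] xy [581.8 -14.2] rectc [581.8 -14.3] size [np.float64(8.0), np.float64(22.0)] ang90.8 depthz 47
stage top A20 [290.9 170.5] xy [580.9  76.3] rectc [581.1  76.2] size [np.float64(9.0), np.float64(22.0)] ang90.7 depthz 46
stage top A264 [351.7 154.1] xy [631.1 -99.4] rectc [630.6 -98.2] size [np.float64(52.0), np.float64(56.0)] ang29.2 depthz 69
stage top A117 [322.1 153.1] xy [632.9 -13.5] rectc [632.7 -13.4] size [np.float64(18.0), np.float64(58.0)] ang0.7 depthz 49
stage top A249 [292.5 150.9] xy
[... 2190 characters left out ...]
 size [np.float64(19.0), np.float64(59.0)] ang179.1 depthz 43
stage scene A200 [340.7 250.2] xy [633.2  75.5] rectc [633.   75.5] size [np.float64(55.0), np.float64(55.0)] ang120.6 depthz 62
stage scene A197 [287.9 248.5] xy [623.8 -96.4] rectc [623.4 -96.5] size [np.float64(53.0), np.float64(54.0)] ang0.6 depthz 62
stage scene A15 [286.5 237.6] xy [ 584.6 -101.6] rectc [ 585.1 -100.8] size [np.float64(9.0), np.float64(25.0)] ang89.0 depthz 52
stage scene A19 [313.9 236.9] xy [583.9 -11.1] rectc [583.8 -11.1] size [np.float64(10.0), np.float64(27.0)] ang91.9 depthz 51
stage scene A15 [341.2 236.2] xy [582.9  79.2] rectc [582.4  78.9] size [np.float64(9.0), np.float64(25.0)] ang88.9 depthz 47
```

```bash
cat >> m.py <<'E'
def tri(a,b,pt=None,ps=None):
    pt=pt or P("top");ps=ps or P("scene")
    c1,d1=ray(pt,*a);c2,d2=ray(ps,*b)
    k=np.linalg.lstsq(np.c_[d1,-d2],c2-c1,rcond=None)[0];X=c1+k[0]*d1;Y=c2+k[1]*d2
    return ((X+Y)/2*1e3).round(1),(np.linalg.norm(X-Y)*1e3).round(1)
E
python3 - <<'E'
from m import *
t=cv2.imread("pics/top0.png");s=cv2.imread("pics/scene0.png");pt=P("top");ps=P("scene")
for n,a,b in(("dishL",(292.5,150.9),(340.7,250.2)),("dishR",(351.7,154.1),(287.9,248.5)),("slC",(224,220.7),(394.3,204.1)),("slR",(267.7,215.8),(358.7,208.9)),("slL",(186.7,191.3),(430,224.8)),("win",(322.1,153.1),(314.1,252.1)),("stop",(322.1,170.6),(313.9,236.9))): print(n,*tri(a,b))
def dump(n,l): 
    for a,c,b in l: print(n,"A%.0f"%a,c.round(1),b.round(1).tolist())
dump("dark top",blobs("t",t,(318,200,362,246),lambda c:c.max(2)<95,4))
dump("white top",blobs("t",t,(318,200,362,246),lambda c:c.min(2)>140,2))
dump("dark sc",blobs("s",s,(280,184,322,222),lambda c:c.max(2)<45,4))
dump("white sc",blobs("s",s,(280,184,322,222),lambda c:c.min(2)>110,2))
dump("ball top",blobs("t",t,(237,130,272,170),lambda c:c.max(2)<70,4))
dump("ball sc",blobs("s",s,(360,230,396,275),lambda c:c.max(2)<40,4))
dump("tray top",blobs("t",t,(400,158,465,246),lambda c:c[...,0]-c[...,2]>-12,100))
dump("tray sc",blobs("s",s,(190,188,250,258),lambda c:c[...,0]-c[...,2]>-8,100))
a=cv2.resize(t[195:250,310:370],None,fx=9,fy=9,interpolation=cv2.INTER_CUBIC)
b=cv2.resize(s[180:225,275:325],None,fx=5,fy=11,interpolation=cv2.INTER_CUBIC)
cv2.imwrite("pics/dial.png",np.hstack([a,b]))
E
```

```text
dishL [636.9  73.5  59.5] 2.6
dishR [629.2 -97.   62.8] 3.3
slC [434.9 277.8   1.2] 3.6
slR [ 4.514e+02  1.480e+02 -3.000e-01] 4.3
slL [521.6 393.4   2. ] 4.5
win [634.5 -12.3  42.6] 2.3
stop [582.2 -12.6  47.9] 3.0
dark top A248 [338.2 221.8] [[329.2, 212.4], [347.9, 212.4], [347.9, 231.1], [329.2, 231.1]]
dark top A19 [340.2 202.3] [[336.5, 204.1], [336.9, 200.3], [343.6, 200.9], [343.2, 204.7]]
white top A531 [338.3 222.4] [[319.2, 236.8], [323.8, 202.9], [358.3, 207.6], [353.6, 241.5]]
dark sc A185 [298.4 218.2] [[281.4, 208.6], [316.1, 208.6], [316.1, 221.4], [281.4, 221.4]]
dark sc A7 [316.6 200.1] [[315.9, 205.1], [315.9, 194.6], [317.1, 194.6], [317.1, 205.1]]
dark sc A190 [299.2 199. ] [[290.8, 191.6], [307.2, 191.6], [307.2, 206.2], [290.8, 206.2]]
white sc A76 [290.5 203.5] [[281.5, 196.2], [289.2, 192.0], [299.0, 209.8], [291.2, 214.1]]
white sc A149 [306.1 199.1] [[293.5, 188.8], [309.6, 184.4], [315.9, 207.8], [299.9, 212.2]]
ball top A66 [247.6 150.4] [[243.1, 154.8], [244.0, 145.2], [253.0, 146.0], [252.1, 155.6]]
ball sc A27 [379.5 269.8] [[372.3, 271.0], [372.6, 267.2], [387.2, 268.5], [386.9, 272.2]]
ball sc A5 [372.2 262.2] [[371.5, 257.3], [372.5, 257.2], [372.8, 266.7], [371.9, 266.8]]
ball sc A20 [378.5 260.8] [[371.9, 260.5], [374.7, 255.4], [384.8, 261.1], [381.9, 266.2]]
ball sc A9 [376.2 251.9] [[371.5, 256.4], [372.1, 249.2], [378.6, 249.8], [378.1, 257.0]]
ball sc A43 [381.2 240.5] [[376.1, 239.3], [382.0, 235.1], [386.4, 241.2], [380.5, 245.4]]
tray sc A183 [202.5 242.7] [[183.9, 238.8], [199.5, 224.2], [225.3, 251.6], [209.7, 266.2]]
tray sc A644 [226.5 205.7] [[199.1, 230.2], [207.5, 188.5], [243.9, 195.9], [235.5, 237.6]]
```

View pics/dial.png

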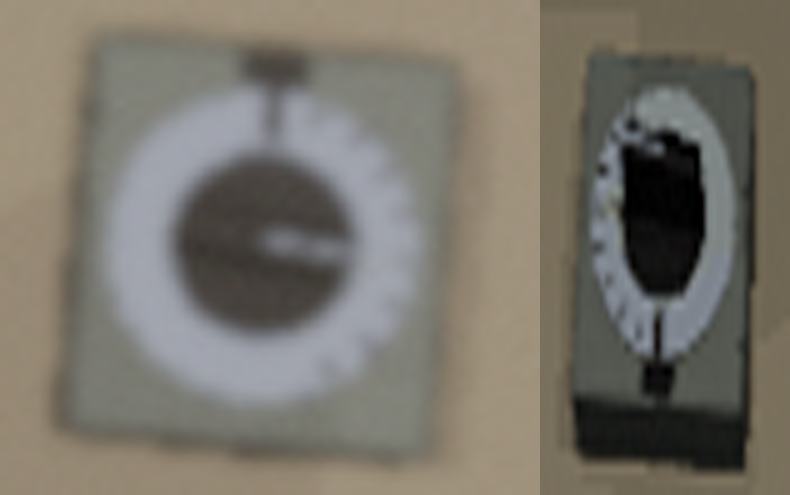

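The dial crop shows the axis at about (338,222), the zero mark at (340,202) and the pointer aiming right, 4° downward. So it needs about 90° counter-clockwise.

```bash
cat >> h.py <<'E'
def go(x,y,z,yaw=None):
    s=robot.observe();R=np.array(s["eef_rot"]);d=np.array([x,y,z])-np.array(s["tcp_pos"])*1e3
    ps=np.degrees(np.arctan2(R[1,0],R[0,0]));yaw=ps if yaw is None else yaw
    rz=-((yaw-ps+180)%360-180)
    a=np.radians(yaw);Rn=np.array([[np.cos(a),np.sin(a),0],[np.sin(a),-np.cos(a),0],[0,0,-1]])
    e=R.T@Rn
    print("tcp",(np.array(s["tcp_pos"])*1e3).round(1),"yaw %.1f"%ps,"q",np.round(s["q"],2).tolist(),"F",np.round(s["contact_force"],1).tolist(),"gap %.1f gf %.1f"%(s["finger_gap"]*1e3,s["grasp_force"]),"t",s["t"])
    print(" turn",cv2.Rodrigues(e)[0].ravel().__mul__(57.2958).round(1),"THEN shift",(Rn.T@d).round(1)," (shift if no turn first",(R.T@d).round(1),")")
E
python3 - <<'E'
from m import *
t=cv2.imread("pics/top0.png");pt=P("top");ps=P("scene")
w=lambda p,q,z:(onz(p,*q,z)[:2]*1e3).round(1)
print("dial foot",w(pt,(338.2,221.8),.055),"mark",w(pt,(340.2,202.3),.047))
c=np.array([310,195]);g=lambda x,y:c+(np.array([x,y])+.5)/9-.5
print("bar line",w(pt,g(262,241),.091),w(pt,g(352,247),.091),"disc",w(pt,g(264,242),.047))
# controller corners top edge z45
print("ctrl",[w(pt,g(*k),.045) for k in((97,35),(460,65),(435,460),(65,430))])
print("ctrl scene",[w(ps,(275+k[0]/5,180+k[1]/11),.045) for k in((48,48),(212,68),(208,410),(38,395))])
print("tray",[w(pt,k,.025) for k in((415,164),(458,167),(452,240),(409,237))])
print("tray sc",[w(ps,k,.025) for k in((208,194),(243,196),(231,251),(194,247))])
print("ball",tri((247.6,150.4),(381.2,240.5)))
go(440,-70,140,86)
E
```

```text
dial foot [434. -62.] mark [490.7 -67.5]
bar line [433.9 -61.8] [432.4 -89.8] disc [435.4 -64.3]
ctrl [array([501.3, -10. ]), array([ 493.2, -126.8]), array([ 366.5, -119.7]), array([374.6,  -1.4])]
ctrl scene [array([ 371. , -113.6]), array([381.1,   3.7]), array([506.9,  -1.1]), array([ 499.4, -117.3])]
tray [array([ 609.1, -289. ]), array([ 602.2, -417.9]), array([ 385.8, -398.1]), array([ 393.3, -270.9])]
tray sc [array([ 393.8, -390.5]), array([ 404.7, -263.3]), array([ 618.1, -287.3]), array([ 601.6, -413.2])]
ball (array([628.2, 197.8, 108.9]), np.float64(4.9))
tcp [ 173.5 -495.3  247.8] yaw 19.3 q [-1.46, 0.31, 1.5, -0.0, 1.33, -0.22] F [0.1, -0.6, -0.2] gap 85.1 gf 0.0 t 0.1
 turn [ -0.   -0.  -66.7] THEN shift [442.8 236.2 107.8]  (shift if no turn first [ 392.1 -313.2  108.2] )
```

Request:
send_rows:
  increments:
    - [[0,0,0],[0,0,-8.4],1]
    - [[0,0,0],[0,0,-8.4],1]
    - [[0,0,0],[0,0,-8.4],1]
    - [[0,0,0],[0,0,-8.4],1]
    - [[0,0,0],[0,0,-8.4],1]
    - [[0,0,0],[0,0,-8.4],1]
    - [[0,0,0],[0,0,-8.4],1]
    - [[0,0,0],[0,0,-8.4],1]
  newtons: 40

```text
t: 0.9
tcp_pos: [0.1735, -0.4954, 0.248]
eef_rot: [[0.055, 0.998, -0.0], [0.998, -0.055, 0.001], [0.001, -0.0, -1.0]]
contact_force: [0.3, 0.3, -0.2]
finger_gap: 0.0855
grasp_force: 0.0
```

```bash
python3 -c "
from h import *
go(435.5,-61.5,140,87)"
```

```text
tcp [ 173.5 -495.4  248. ] yaw 86.8 q [-1.46, 0.31, 1.5, 0.0, 1.33, -1.4] F [0.3, 0.3, -0.2] gap 85.5 gf 0.0 t 0.9
 turn [-0.  -0.  -0.2] THEN shift [447. 239. 108.]  (shift if no turn first [447.5 237.7 108.3] )
```

Request:
send_rows:
  increments:
    - [[42,22,6],[0,0,0],1]
    - [[42,22,6],[0,0,0],1]
    - [[42,22,6],[0,0,0],1]
    - [[42,22,6],[0,0,0],1]
    - [[42,22,6],[0,0,0],1]
    - [[42,22,6],[0,0,0],1]
    - [[42,22,6],[0,0,0],1]
    - [[42,22,6],[0,0,0],1]

```text
t: 1.7
tcp_pos: [0.3702, -0.1691, 0.2001]
eef_rot: [[0.061, 0.998, 0.0], [0.998, -0.061, -0.0], [-0.0, 0.0, -1.0]]
contact_force: [1.1, -1.0, -0.1]
finger_gap: 0.0854
grasp_force: 0.0
```

Request:
send_rows:
  increments:
    - [[42,22,6],[0,0,0],0.6]
    - [[42,22,6],[0,0,0],0.6]
    - [[27,18,20],[0,0,0],0.6]
    - [[0,0,20],[0,0,0],0.6]
    - [[0,0,0],[0,0,0],0.6]

```text
t: 2.2
tcp_pos: [0.4373, -0.0627, 0.1462]
eef_rot: [[0.059, 0.998, -0.005], [0.998, -0.059, 0.002], [0.002, -0.005, -1.0]]
contact_force: [-0.0, -0.2, 1.1]
finger_gap: 0.0512
grasp_force: 0.0
```

```bash
python3 -c "
from h import *
go(435.5,-61.5,82,87)"
```

```text
tcp [437.3 -62.7 146.2] yaw 86.6 q [-0.41, 0.25, 1.87, -0.0, 1.02, -0.35] F [-0.0, -0.2, 1.1] gap 51.2 gf 0.0 t 2.2
 turn [-0.3 -0.1 -0.4] THEN shift [ 1.1 -1.9 64.2]  (shift if no turn first [ 1.  -1.5 64.2] )
```

Request:
send_rows:
  increments:
    - [[1,-1,20],[0,0,0],0.6]
    - [[0,0,20],[0,0,0],0.6]
    - [[0,0,14],[0,0,0],0.6]
    - [[0,0,9],[0,0,0],0.6]
    - [[0,0,0],[0,0,0],0.6]
    - [[0,0,0],[0,0,0],0]
    - [[0,0,0],[0,0,0],0]
    - [[0,0,0],[0,0,0],0]

```text
t: 3.0
tcp_pos: [0.4372, -0.063, 0.086]
eef_rot: [[0.061, 0.998, -0.001], [0.998, -0.061, -0.0], [-0.0, -0.001, -1.0]]
contact_force: [-4.0, 0.2, 4.9]
finger_gap: 0.0131
grasp_force: 40.4
```

Request:
send_rows:
  increments:
    - [[0,0,0],[0,0,0],0]
    - [[0,0,0],[0,0,0],0]
    - [[0,0,0],[0,0,0],0]
    - [[0,0,0],[0,0,0],0]

```text
t: 3.4
tcp_pos: [0.4372, -0.063, 0.086]
eef_rot: [[0.061, 0.998, -0.0], [0.998, -0.061, -0.0], [-0.0, -0.0, -1.0]]
contact_force: [-4.5, -1.4, 6.8]
finger_gap: 0.0131
grasp_force: 40.6
```

```bash
python3 -c "
from h import *
go(435.5,-61.5,82,176.1)"
```

```text
tcp [437.2 -63.   86. ] yaw 86.5 q [-0.41, 0.35, 1.93, -0.0, 0.86, -0.35] F [-4.5, -1.4, 6.8] gap 13.1 gf 40.6 t 3.4
 turn [ -0.    0.  -89.6] THEN shift [1.8 1.4 4. ]  (shift if no turn first [ 1.4 -1.7  4. ] )
```

Request:
send_rows:
  increments:
    - [[0,0,0],[0,0,-5.6],0]
    - [[0,0,0],[0,0,-5.6],0]
    - [[0,0,0],[0,0,-5.6],0]
    - [[0,0,0],[0,0,-5.6],0]
    - [[0,0,0],[0,0,-5.6],0]
    - [[0,0,0],[0,0,-5.6],0]
    - [[0,0,0],[0,0,-5.6],0]
    - [[0,0,0],[0,0,-5.6],0]

```text
t: 4.2
tcp_pos: [0.4375, -0.0629, 0.0861]
eef_rot: [[-0.663, 0.749, 0.0], [0.749, 0.663, -0.0], [-0.0, 0.0, -1.0]]
contact_force: [-3.4, 1.4, 4.3]
finger_gap: 0.013
grasp_force: 40.5
```

Request:
send_rows:
  increments:
    - [[0,0,0],[0,0,-5.6],0]
    - [[0,0,0],[0,0,-5.6],0]
    - [[0,0,0],[0,0,-5.6],0]
    - [[0,0,0],[0,0,-5.6],0]
    - [[0,0,0],[0,0,-5.6],0]
    - [[0,0,0],[0,0,-5.6],0]
    - [[0,0,0],[0,0,-5.6],0]
    - [[0,0,0],[0,0,-5.6],0]

```text
t: 5.0
tcp_pos: [0.4376, -0.0625, 0.086]
eef_rot: [[-0.998, 0.064, 0.001], [0.064, 0.998, 0.0], [-0.001, 0.001, -1.0]]
contact_force: [-1.3, 3.2, 4.8]
finger_gap: 0.0129
grasp_force: 40.5
```

```bash
python3 -c "
from h import *
go(435.5,-61.5,82,176.1)"
```

```text
tcp [437.6 -62.5  86. ] yaw 176.3 q [-0.41, 0.35, 1.93, 0.0, 0.86, -1.92] F [-1.3, 3.2, 4.8] gap 12.9 gf 40.5 t 5.0
 turn [0.  0.  0.2] THEN shift [2.2 0.9 4. ]  (shift if no turn first [2.2 0.9 4. ] )
```

Request:
send_rows:
  increments:
    - [[0,0,0],[0,0,0],0.6]
    - [[0,0,0],[0,0,0],0.6]
    - [[0,0,0],[0,0,0],0.6]
    - [[0,0,0],[0,0,0],0.6]
    - [[0,0,-30],[0,0,0],0.6]
    - [[0,0,-40],[0,0,0],0.6]
    - [[0,0,-40],[0,0,0],1]
    - [[-10,40,-10],[0,0,0],1]

```text
t: 5.8
tcp_pos: [0.4514, -0.0261, 0.2093]
eef_rot: [[-0.997, 0.074, 0.006], [0.074, 0.997, -0.003], [-0.007, -0.003, -1.0]]
contact_force: [0.7, -0.8, -0.5]
finger_gap: 0.0782
grasp_force: 0.0
```

Request:
send_rows:
  increments:
    - [[0,45,0],[0,0,0],1]
    - [[0,45,0],[0,0,0],1]
    - [[0,45,0],[0,0,0],1]
    - [[0,45,0],[0,0,0],1]
    - [[0,45,0],[0,0,0],1]
    - [[0,0,0],[0,0,0],1]

```text
t: 6.4
tcp_pos: [0.4649, 0.2049, 0.2051]
eef_rot: [[-0.998, 0.064, -0.0], [0.064, 0.998, 0.001], [0.0, 0.001, -1.0]]
contact_force: [0.1, -0.3, -0.3]
finger_gap: 0.0853
grasp_force: 0.0
```

Run:
```python
from h import *
t,_=robot.read_camera("top");s,_=robot.read_camera("scene")
cv2.imwrite("pics/top1.png",t);cv2.imwrite("pics/scene1.png",s)
a=cv2.resize(t[195:250,310:370],None,fx=9,fy=9,interpolation=cv2.INTER_CUBIC)
b=cv2.resize(s[180:225,275:325],None,fx=5,fy=11,interpolation=cv2.INTER_CUBIC)
cv2.imwrite("pics/dial1.png",np.hstack([a,b]))
go(637,73.5,160,90)
```

```text
tcp [465.2 201.4 205. ] yaw 176.2 q [0.18, 0.31, 1.62, -0.0, 1.21, -1.33] F [-0.9, -0.8, -0.8] gap 85.5 gf 0.0 t 6.5
 turn [-0.  -0.  86.2] THEN shift [-127.9  171.8   45. ]  (shift if no turn first [-180.  -116.1   45. ] )
```

View pics/dial1.png

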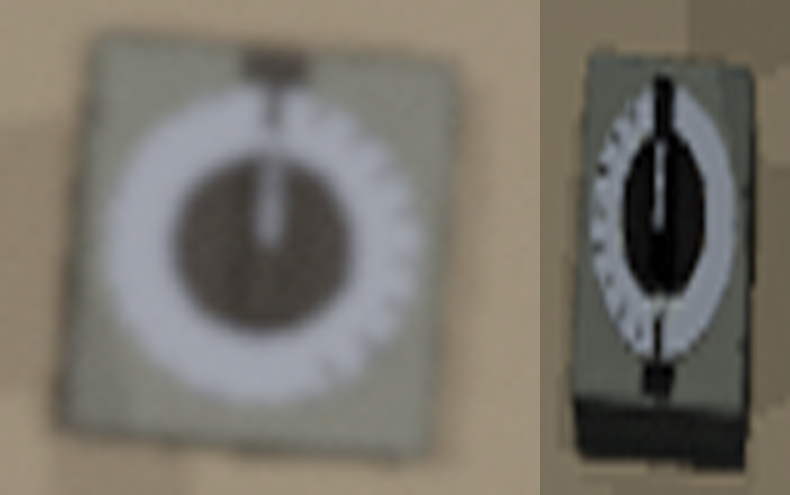

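The pointer now lies along the zero tick, at about x=272 in the crop. I'll measure the remaining angle.

Run:
```python
from h import *
for n,z,rows in(("top",.091,range(213,222)),("scene",.091,range(193,201))):
    im=cv2.imread(f"pics/{n}1.png").min(2).astype(float);p=P(n);W=[]
    for r in rows:
        cs=np.arange(335,346) if n=="top" else np.arange(294,305)
        w=im[r,cs]; w=np.clip(w-np.median(w)-12,0,None)
        if w.sum()>15: W.append(onz(p,(cs*w).sum()/w.sum(),r,z)[:2]*1e3)
    W=np.array(W);k=np.polyfit(W[:,0],W[:,1],1);print(n,W.round(1).tolist(),"ang",np.degrees(np.arctan(k[0])).round(1))
# ticks dark between rows: top mark
im=cv2.imread("pics/top1.png").max(2).astype(float);p=P("top");W=[]
for r in range(201,211):
    cs=np.arange(335,346);w=im[r,cs];w=np.clip(np.median(im[r,330:350])-w-10,0,None);W.append([r,*(onz(p,(cs*w).sum()/w.sum(),r,.047)[:2]*1e3).round(1)] if w.sum()>0 else None)
print(W)
```

```text
top [[457.4, -78.6], [454.5, -70.7], [451.6, -66.0], [448.8, -64.6], [446.0, -64.4], [443.2, -64.3], [440.4, -64.2], [437.6, -64.1], [434.8, -64.1]] ang -26.0
scene [[436.7, -67.0], [440.8, -61.4], [444.8, -61.4], [448.8, -61.4], [452.7, -61.4], [456.7, -61.4], [460.6, -61.9], [464.5, -61.9]] ang 5.9
[[201, np.float64(494.5), np.float64(-66.5)], [202, np.float64(491.6), np.float64(-67.2)], [203, np.float64(488.7), np.float64(-67.9)], [204, np.float64(485.8), np.float64(-69.4)], [205, np.float64(482.9), np.float64(-67.7)], [206, np.float64(480.0), np.float64(-66.9)], [207, np.float64(477.1), np.float64(-66.6)], [208, np.float64(474.2), np.float64(-66.7)], [209, np.float64(471.3), np.float64(-67.0)], [210, np.float64(468.4), np.float64(-66.9)]]
```

Request:
send_rows:
  increments:
    - [[0,0,0],[0,0,-4.2],1]
    - [[-34,-26,0],[0,0,0],1]
    - [[-34,-26,0],[0,0,0],1]
    - [[-34,-26,10],[0,0,0],1]
    - [[-34,-26,20],[0,0,0],1]
    - [[-34,-24,25],[0,0,0],1]
    - [[0,0,30],[0,0,0],1]
    - [[0,0,0],[0,0,0],1]

```text
t: 7.3
tcp_pos: [0.6343, 0.0715, 0.1159]
eef_rot: [[-1.0, -0.002, -0.008], [-0.002, 1.0, 0.0], [0.008, 0.0, -1.0]]
contact_force: [-0.8, 0.9, 0.0]
finger_gap: 0.0855
grasp_force: 0.0
```

```bash
python3 -c "
from h import *
go(637.2,73.5,64,180.4)"
```

```text
tcp [634.3  71.5 115.9] yaw -179.9 q [-0.07, 0.68, 1.28, -0.0, 1.19, -1.64] F [-0.8, 0.9, 0.0] gap 85.5 gf 0.0 t 7.3
 turn [ 0.  -0.5 -0.3] THEN shift [-2.9  2.  51.9]  (shift if no turn first [-3.3  2.  51.8] )
```

Request:
send_rows:
  increments:
    - [[-2,2,20],[0,-0.4,-0.3],1]
    - [[0,0,20],[0,0,0],1]
    - [[0,0,10],[0,0,0],1]
    - [[0,0,0],[0,0,0],0]
    - [[0,0,0],[0,0,0],0]
    - [[0,0,0],[0,0,0],0]
    - [[0,0,0],[0,0,0],0]
    - [[0,0,0],[0,0,0],0]
  newtons: 50

```text
t: 8.1
tcp_pos: [0.6391, 0.0757, 0.0727]
eef_rot: [[-1.0, -0.01, 0.01], [-0.01, 1.0, -0.0], [-0.01, -0.0, -1.0]]
contact_force: [-1.5, 0.8, 6.8]
finger_gap: 0.0527
grasp_force: 51.7
```

```bash
python3 -c "
from h import *
go(560,-347,160,180.4)"
```

```text
tcp [639.1  75.7  72.7] yaw -179.4 q [-0.06, 0.74, 1.31, 0.0, 1.09, -1.65] F [-1.5, 0.8, 6.8] gap 52.7 gf 51.7 t 8.1
 turn [-0.   0.6  0.2] THEN shift [  82.1 -422.1  -87.3]  (shift if no turn first [  82.6 -421.8  -88. ] )
```

Request:
send_rows:
  increments:
    - [[0,0,-10],[0,0,0],0]
    - [[0,0,-20],[0,0,0],0]
    - [[0,0,-30],[0,0,0],0]
    - [[0,0,-30],[0,0,0],0]
    - [[10,-45,0],[0,0,0],0]
    - [[10,-45,0],[0,0,0],0]
    - [[10,-45,0],[0,0,0],0]
    - [[10,-45,0],[0,0,0],0]

```text
t: 8.9
tcp_pos: [0.5991, -0.1063, 0.1615]
eef_rot: [[-1.0, -0.011, 0.008], [-0.011, 1.0, -0.0], [-0.008, -0.001, -1.0]]
contact_force: [0.9, -1.1, -1.0]
finger_gap: 0.053
grasp_force: 52.4
```

Request:
send_rows:
  increments:
    - [[10,-45,0],[0,0,0],0]
    - [[10,-45,0],[0,0,0],0]
    - [[10,-45,0],[0,0,0],0]
    - [[10,-45,0],[0,0,0],0]
    - [[0,-40,0],[0,0,0],0]
    - [[0,0,0],[0,0,8],0]
    - [[0,0,0],[0,0,8],0]
    - [[0,0,0],[0,0,8],0]

```text
t: 9.7
tcp_pos: [0.5618, -0.3255, 0.1609]
eef_rot: [[-0.915, 0.403, 0.008], [0.403, 0.915, -0.001], [-0.007, 0.003, -1.0]]
contact_force: [-0.3, 0.3, 0.0]
finger_gap: 0.0528
grasp_force: 52.5
```

Request:
send_rows:
  increments:
    - [[0,0,0],[0,0,8],0]
    - [[0,0,0],[0,0,8],0]
    - [[0,0,0],[0,0,8],0]
    - [[0,0,0],[0,0,8],0]
    - [[0,0,0],[0,0,8],0]
    - [[0,0,0],[0,0,8],0]
    - [[0,0,0],[0,0,8],0]
    - [[0,0,0],[0,0,8],0]

```text
t: 10.5
tcp_pos: [0.5619, -0.3251, 0.161]
eef_rot: [[-0.04, 0.999, 0.008], [0.999, 0.04, -0.001], [-0.001, 0.008, -1.0]]
contact_force: [0.3, -0.9, -0.2]
finger_gap: 0.053
grasp_force: 52.5
```

```bash
python3 -c "
from h import *
go(551,-345.5,33,85)"
```

```text
tcp [ 561.9 -325.1  161. ] yaw 92.3 q [-0.71, 0.65, 1.21, 0.0, 1.28, -0.75] F [0.3, -0.9, -0.2] gap 53.0 gf 52.5 t 10.5
 turn [0.5 0.  7.3] THEN shift [-21.3  -9.1 128. ]  (shift if no turn first [-19.8 -12.7 128. ] )
```

Request:
send_rows:
  increments:
    - [[0,0,0],[0.5,0,7.3],0]
    - [[-21,-9,0],[0,0,0],0]
    - [[0,0,40],[0,0,0],0]
    - [[0,0,40],[0,0,0],0]
    - [[0,0,25],[0,0,0],0]
    - [[0,0,12],[0,0,0],0]
    - [[0,0,5],[0,0,0],0]
    - [[0,0,0],[0,0,0],0]

```text
t: 11.3
tcp_pos: [0.5513, -0.3455, 0.0388]
eef_rot: [[0.082, 0.997, -0.001], [0.997, -0.082, -0.001], [-0.001, -0.001, -1.0]]
contact_force: [-0.2, -0.5, 0.6]
finger_gap: 0.0531
grasp_force: 52.5
```

```bash
python3 -c "
from h import *
go(551,-345.5,33,85)"
```

```text
tcp [ 551.3 -345.5   38.8] yaw 85.3 q [-0.74, 0.8, 1.29, -0.0, 1.05, -0.66] F [-0.2, -0.5, 0.6] gap 53.1 gf 52.5 t 11.3
 turn [-0.   0.   0.3] THEN shift [-0.  -0.3  5.8]  (shift if no turn first [-0.  -0.3  5.8] )
```

Request:
send_rows:
  increments:
    - [[0,0,3],[0,0,0],0]
    - [[0,0,2.5],[0,0,0],0]
    - [[0,0,0],[0,0,0],0]
    - [[0,0,0],[0,0,0],0.8]
    - [[0,0,0],[0,0,0],0.8]
    - [[0,0,0],[0,0,0],0.8]
    - [[0,0,-20],[0,0,0],0.8]
    - [[0,0,-40],[0,0,0],0.8]

```text
t: 12.1
tcp_pos: [0.5498, -0.3442, 0.0901]
eef_rot: [[0.082, 0.997, -0.006], [0.997, -0.082, 0.004], [0.004, -0.007, -1.0]]
contact_force: [0.3, -0.7, 0.9]
finger_gap: 0.0684
grasp_force: 0.0
```

Request:
send_rows:
  increments:
    - [[0,0,-45],[0,0,0],1]
    - [[0,0,-30],[0,0,0],1]
    - [[0,0,0],[0,0,-8.4],1]
    - [[0,0,0],[0,0,-8.4],1]
    - [[0,0,0],[0,0,-8.4],1]
    - [[0,0,0],[0,0,-8.4],1]
    - [[0,0,0],[0,0,-8.4],1]
    - [[0,0,0],[0,0,-8.4],1]

```text
t: 12.9
tcp_pos: [0.5511, -0.3453, 0.1673]
eef_rot: [[-0.72, 0.694, -0.002], [0.694, 0.72, 0.0], [0.001, -0.001, -1.0]]
contact_force: [-0.4, 0.2, -1.5]
finger_gap: 0.0854
grasp_force: 0.0
```

Request:
send_rows:
  increments:
    - [[0,0,0],[0,0,-8.4],1]
    - [[0,0,0],[0,0,-8.4],1]
    - [[0,0,0],[0,0,-8.4],1]
    - [[0,0,0],[0,0,-8.4],1]
    - [[0,0,0],[0,0,-8.4],1]
    - [[0,0,0],[0,0,-2.7],1]
    - [[0,0,0],[0,0,0],1]
    - [[0,0,0],[0,0,0],1]

```text
t: 13.7
tcp_pos: [0.5512, -0.3452, 0.1673]
eef_rot: [[-1.0, -0.005, -0.002], [-0.005, 1.0, 0.0], [0.002, 0.0, -1.0]]
contact_force: [0.1, -0.1, -0.6]
finger_gap: 0.0854
grasp_force: 0.0
```

Run:
```python
from m import *
I={n:robot.read_camera(n)[0] for n in("top","scene")}
for n in I: cv2.imwrite(f"pics/{n}2.png",I[n])
a=cv2.resize(I["top"][120:250,270:470],None,fx=4,fy=4,interpolation=cv2.INTER_CUBIC);cv2.imwrite("pics/v2.png",a)
go(629.2,-97.2,100,180.4)
```

```text
tcp [ 551.2 -345.2  167.3] yaw -179.7 q [-0.74, 0.66, 1.19, -0.0, 1.3, -2.32] F [0.2, -0.6, -0.3] gap 85.3 gf 0.0 t 13.8
 turn [ 0.  -0.1 -0.1] THEN shift [-79.8 247.5  67.3]  (shift if no turn first [-79.6 247.5  67.2] )
```

View pics/scene2.png

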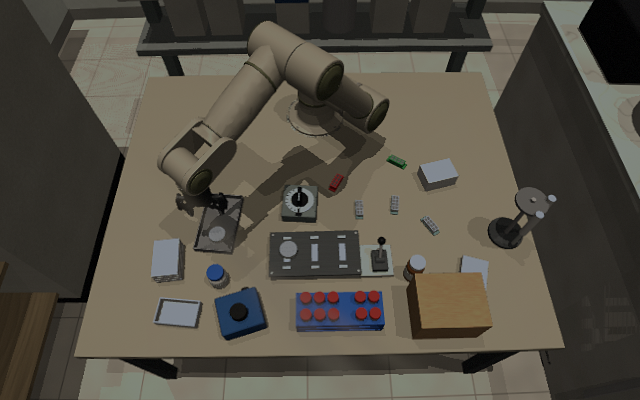

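The first dish lies in the tray at (217,235). The second dish is still at (288,248).

Request:
send_rows:
  increments:
    - [[-13,41,0],[0,0,0],1]
    - [[-13,41,0],[0,0,0],1]
    - [[-13,41,0],[0,0,0],1]
    - [[-13,41,0],[0,0,0],1]
    - [[-14,41,15],[0,0,0],1]
    - [[-14,42,20],[0,0,0],1]
    - [[0,0,25],[0,0,0],1]
    - [[0,0,0],[0,0,0],1]

```text
t: 14.6
tcp_pos: [0.628, -0.0961, 0.104]
eef_rot: [[-1.0, -0.008, -0.008], [-0.008, 1.0, 0.002], [0.007, 0.002, -1.0]]
contact_force: [-0.3, -1.4, 0.5]
finger_gap: 0.0857
grasp_force: 0.0
```

```bash
python3 -c "
from h import *
go(629.2,-97.2,66,180.4)"
```

```text
tcp [628.  -96.1 104. ] yaw -179.5 q [-0.34, 0.69, 1.3, -0.0, 1.16, -1.91] F [-0.3, -1.4, 0.5] gap 85.7 gf 0.0 t 14.6
 turn [ 0.1 -0.4  0.1] THEN shift [-1.2 -1.1 38. ]  (shift if no turn first [-1.5 -1.2 38. ] )
```

Request:
send_rows:
  increments:
    - [[0,0,18],[0,0,0],1]
    - [[0,0,12],[0,0,0],1]
    - [[0,0,6],[0,0,0],1]
    - [[0,0,0],[0,0,0],1]
    - [[0,0,0],[0,0,0],0]
    - [[0,0,0],[0,0,0],0]
    - [[0,0,0],[0,0,0],0]
    - [[0,0,0],[0,0,0],0]

```text
t: 15.4
tcp_pos: [0.6298, -0.0979, 0.0727]
eef_rot: [[-1.0, -0.007, 0.0], [-0.007, 1.0, -0.001], [-0.0, -0.001, -1.0]]
contact_force: [-2.2, -0.5, 5.8]
finger_gap: 0.0531
grasp_force: 51.2
```

```bash
python3 -c "
from h import *
go(451,-337,165,180.4)"
```

```text
tcp [629.8 -97.9  72.7] yaw -179.6 q [-0.34, 0.73, 1.32, -0.0, 1.09, -1.91] F [-2.2, -0.5, 5.8] gap 53.1 gf 51.2 t 15.4
 turn [-0.  0. -0.] THEN shift [ 180.5 -237.8  -92.3]  (shift if no turn first [ 180.5 -237.9  -92.2] )
```

Request:
send_rows:
  increments:
    - [[0,0,-12],[0,0,0],0]
    - [[0,0,-30],[0,0,0],0]
    - [[0,0,-40],[0,0,0],0]
    - [[0,0,-10],[0,0,0],0]
    - [[26,-36,0],[0,0,0],0]
    - [[26,-36,0],[0,0,0],0]
    - [[26,-36,0],[0,0,0],0]
    - [[26,-36,0],[0,0,0],0]

```text
t: 16.2
tcp_pos: [0.5252, -0.2435, 0.1637]
eef_rot: [[-1.0, -0.007, -0.002], [-0.007, 1.0, 0.0], [0.002, 0.0, -1.0]]
contact_force: [0.6, -0.5, -0.2]
finger_gap: 0.053
grasp_force: 52.5
```

Request:
send_rows:
  increments:
    - [[26,-36,0],[0,0,0],0]
    - [[26,-36,0],[0,0,0],0]
    - [[24,-22,0],[0,0,0],0]
    - [[0,0,0],[0,0,8.4],0]
    - [[0,0,0],[0,0,8.4],0]
    - [[0,0,0],[0,0,8.4],0]
    - [[0,0,0],[0,0,8.4],0]
    - [[0,0,0],[0,0,8.4],0]

```text
t: 17.0
tcp_pos: [0.451, -0.3369, 0.1637]
eef_rot: [[-0.744, 0.669, -0.002], [0.669, 0.744, 0.0], [0.001, -0.001, -1.0]]
contact_force: [-0.6, 0.9, -0.4]
finger_gap: 0.0529
grasp_force: 52.5
```

Request:
send_rows:
  increments:
    - [[0,0,0],[0,0,8.4],0]
    - [[0,0,0],[0,0,8.4],0]
    - [[0,0,0],[0,0,8.4],0]
    - [[0,0,0],[0,0,8.4],0]
    - [[0,0,0],[0,0,8.4],0]
    - [[0,0,0],[0,0,8.4],0]
    - [[0,0,0],[0,0,3],0]
    - [[0,0,0],[0,0,0],0]

```text
t: 17.8
tcp_pos: [0.451, -0.3369, 0.1637]
eef_rot: [[0.088, 0.996, -0.002], [0.996, -0.088, 0.0], [0.0, -0.002, -1.0]]
contact_force: [0.2, -0.7, 0.3]
finger_gap: 0.0534
grasp_force: 52.5
```

```bash
python3 -c "
from h import *
go(451,-337,33,85)"
```

```text
tcp [ 451.  -336.9  163.7] yaw 85.0 q [-0.85, 0.47, 1.5, -0.0, 1.17, -0.76] F [0.2, -0.7, 0.3] gap 53.4 gf 52.5 t 17.8
 turn [-0.1 -0.  -0. ] THEN shift [-1.000e-01 -0.000e+00  1.307e+02]  (shift if no turn first [-1.000e-01  2.000e-01  1.307e+02] )
```

Lower 130 mm, release and rise.

Request:
send_rows:
  increments:
    - [[0,0,40],[0,0,0],0]
    - [[0,0,40],[0,0,0],0]
    - [[0,0,30],[0,0,0],0]
    - [[0,0,12],[0,0,0],0]
    - [[0,0,5],[0,0,0],0]
    - [[0,0,3],[0,0,0],0]
    - [[0,0,0],[0,0,0],0]
    - [[0,0,0],[0,0,0],0]

```text
t: 18.6
tcp_pos: [0.4513, -0.3374, 0.0346]
eef_rot: [[0.087, 0.996, -0.0], [0.996, -0.087, -0.001], [-0.001, -0.0, -1.0]]
contact_force: [-1.0, 0.4, -0.2]
finger_gap: 0.0531
grasp_force: 52.6
```

Request:
send_rows:
  increments:
    - [[0,0,0],[0,0,0],0.8]
    - [[0,0,0],[0,0,0],0.8]
    - [[0,0,0],[0,0,0],0.8]
    - [[0,0,-20],[0,0,0],0.8]
    - [[0,0,-40],[0,0,0],0.8]
    - [[0,0,-40],[0,0,0],1]
    - [[0,0,-30],[0,0,0],1]
    - [[0,0,0],[0,0,0],1]

```text
t: 19.4
tcp_pos: [0.4523, -0.3382, 0.1678]
eef_rot: [[0.087, 0.996, 0.004], [0.996, -0.087, -0.006], [-0.005, 0.004, -1.0]]
contact_force: [0.1, -0.5, -0.8]
finger_gap: 0.0855
grasp_force: 0.0
```

Run:
```python
from m import *
I={n:robot.read_camera(n)[0] for n in("top","scene")}
for n in I: cv2.imwrite(f"pics/{n}3.png",I[n])
t,s=I["top"],I["scene"]
for n,im,roi,th in(("top",t,(170,170,282,240),-8),("scene",s,(345,195,445,238),-6)):
    p=P(n)
    for a,c,b in blobs(n,im,roi,lambda c:c[...,0]-c[...,2]>th,60):
        w=np.array([onz(p,*q,.012)[:2] for q in b]);e=max(w[1]-w[0],w[2]-w[1],key=np.linalg.norm)
        print(n,"A%.0f"%a,c.round(1),"rectc",(w.mean(0)*1e3).round(1),"ang%.1f"%(np.degrees(np.arctan2(e[1],e[0]))%180))
go(451,146,100,180)
```

```text
top A165 [224.  220.7] rectc [434.5 274.7] ang171.3
top A170 [267.6 215.6] rectc [450.7 145.7] ang178.4
top A167 [186.8 191.4] rectc [519.7 388.9] ang30.9
scene A84 [351.  234.1] rectc [555.7 116.1] ang88.9
scene A178 [430.  224.8] rectc [526.  393.2] ang31.6
scene A127 [358.7 208.8] rectc [458.1 149. ] ang177.8
scene A131 [394.3 204.4] rectc [441.4 277.7] ang170.4
tcp [ 451.1 -336.9  163.5] yaw 85.0 q [-0.85, 0.47, 1.5, -0.0, 1.17, -0.76] F [0.2, -1.4, -0.8] gap 85.5 gf 0.0 t 19.5
 turn [ -0.1  -0.1 -95. ] THEN shift [1.000e-01 4.829e+02 6.350e+01]  (shift if no turn first [481.1 -42.1  63.4] )
```

View pics/scene3.png

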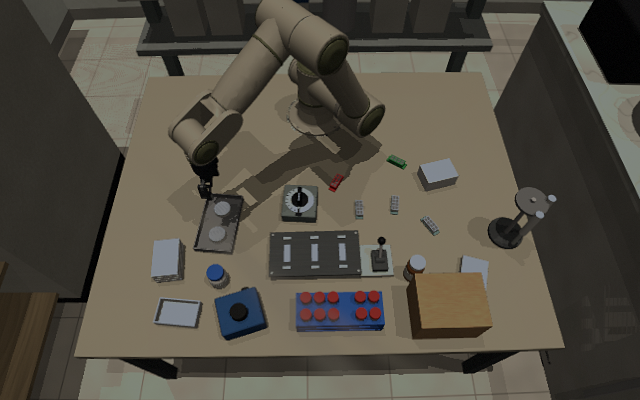

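Both dishes lie flat in the tray, at (221,209) and (217,235), and the bays are empty. Now the nearest slide, at scene (359,209).

Request:
send_rows:
  increments:
    - [[0,0,0],[0,0,-8.5],1]
    - [[0,0,0],[0,0,-8.5],1]
    - [[0,0,0],[0,0,-8.5],1]
    - [[0,0,0],[0,0,-8.5],1]
    - [[0,0,0],[0,0,-8.5],1]
    - [[0,0,0],[0,0,-8.5],1]
    - [[0,0,0],[0,0,-8.5],1]
    - [[0,0,0],[0,0,-8.5],1]

```text
t: 20.3
tcp_pos: [0.4506, -0.3364, 0.1617]
eef_rot: [[-0.894, 0.449, -0.004], [0.449, 0.894, 0.003], [0.005, 0.001, -1.0]]
contact_force: [-0.6, -0.2, 1.0]
finger_gap: 0.0853
grasp_force: 0.0
```

Request:
send_rows:
  increments:
    - [[0,0,0],[0,0,-8.5],1]
    - [[0,0,0],[0,0,-8.5],1]
    - [[0,0,0],[0,0,-8.4],1]
    - [[0,40,0],[0,0,0],1]
    - [[0,40,0],[0,0,0],1]
    - [[0,40,0],[0,0,0],1]
    - [[0,40,0],[0,0,0],1]
    - [[0,40,0],[0,0,0],1]

```text
t: 21.1
tcp_pos: [0.4559, -0.1352, 0.1621]
eef_rot: [[-1.0, 0.028, -0.004], [0.028, 1.0, 0.002], [0.004, 0.002, -1.0]]
contact_force: [1.3, 0.3, -0.2]
finger_gap: 0.0851
grasp_force: 0.0
```

Request:
send_rows:
  increments:
    - [[0,40,0],[0,0,0],1]
    - [[0,40,0],[0,0,0],1]
    - [[0,40,0],[0,0,0],0.8]
    - [[4,40,0],[0,0,0],0.6]
    - [[4,40,0],[0,0,0],0.6]
    - [[4,40,20],[0,0,0],0.6]
    - [[0,43,40],[0,0,0],0.6]
    - [[0,0,0],[0,0,0],0.6]

```text
t: 21.9
tcp_pos: [0.449, 0.1428, 0.1048]
eef_rot: [[-1.0, 0.024, -0.011], [0.024, 1.0, 0.0], [0.011, -0.0, -1.0]]
contact_force: [0.0, -0.5, 0.5]
finger_gap: 0.0513
grasp_force: 0.0
```

Request:
send_rows:
  increments:
    - [[0,0,0],[0,0,0],0.6]
    - [[0,0,0],[0,0,0],0.6]

```text
t: 22.1
tcp_pos: [0.4526, 0.1391, 0.1096]
eef_rot: [[-1.0, 0.029, -0.002], [0.029, 1.0, 0.0], [0.002, 0.0, -1.0]]
contact_force: [0.3, -0.0, 0.2]
finger_gap: 0.0509
grasp_force: 0.0
```

```bash
python3 -c "
from h import *
go(451.9,147.1,22,178.4)"
```

```text
tcp [452.6 139.1 109.6] yaw 178.4 q [0.05, 0.37, 1.82, 0.0, 0.95, -1.49] F [0.3, -0.0, 0.2] gap 50.9 gf 0.0 t 22.1
 turn [ 0.  -0.1 -0. ] THEN shift [ 0.9  8.  87.6]  (shift if no turn first [ 0.8  8.  87.6] )
```

Request:
send_rows:
  increments:
    - [[1,8,0],[0,0,0],0.6]
    - [[0,0,25],[0,0,0],0.6]
    - [[0,0,25],[0,0,0],0.6]
    - [[0,0,20],[0,0,0],0.6]
    - [[0,0,10],[0,0,0],0.6]
    - [[0,0,7.5],[0,0,0],0.6]
    - [[0,0,0],[0,0,0],0.6]
    - [[0,0,0],[0,0,0],0.6]

```text
t: 22.9
tcp_pos: [0.4519, 0.1479, 0.0227]
eef_rot: [[-1.0, 0.028, -0.001], [0.028, 1.0, 0.0], [0.001, 0.0, -1.0]]
contact_force: [-0.6, 0.4, -0.1]
finger_gap: 0.0512
grasp_force: 0.0
```

Request:
send_rows:
  increments:
    - [[0,0,0],[0,0,0],0]
    - [[0,0,0],[0,0,0],0]
    - [[0,0,0],[0,0,0],0]
    - [[0,0,0],[0,0,0],0]
    - [[0,0,0],[0,0,0],0]
  newtons: 50

```text
t: 23.4
tcp_pos: [0.4519, 0.148, 0.0228]
eef_rot: [[-1.0, 0.028, -0.0], [0.028, 1.0, 0.0], [0.0, 0.0, -1.0]]
contact_force: [0.0, 0.1, 6.0]
finger_gap: 0.0226
grasp_force: 49.9
```

```bash
python3 -c "
from h import *
go(635,78,100,180.4)"
```

```text
tcp [451.9 148.   22.8] yaw 178.4 q [0.07, 0.53, 1.87, 0.0, 0.74, -1.47] F [0.0, 0.1, 6.0] gap 22.6 gf 49.9 t 23.4
 turn [ 0. -0. -2.] THEN shift [-182.6  -71.2  -77.2]  (shift if no turn first [-185.   -64.8  -77.3] )
```

Request:
send_rows:
  increments:
    - [[0,0,-10],[0,0,0],0]
    - [[0,0,-35],[0,0,0],0]
    - [[0,0,-45],[0,0,-2],0]
    - [[-36,-14,0],[0,0,0],0]
    - [[-36,-14,0],[0,0,0],0]
    - [[-36,-14,0],[0,0,0],0]
    - [[-36,-14,0],[0,0,0],0]
    - [[-36,-14,0],[0,0,0],0]

```text
t: 24.2
tcp_pos: [0.6333, 0.0785, 0.1124]
eef_rot: [[-1.0, -0.007, -0.001], [-0.007, 1.0, 0.0], [0.001, 0.0, -1.0]]
contact_force: [0.3, 0.2, 0.2]
finger_gap: 0.0229
grasp_force: 49.2
```

Request:
send_rows:
  increments:
    - [[0,0,20],[0,0,0],0]
    - [[0,0,0],[0,0,0],0]
    - [[0,0,0],[0,0,0],0]

```text
t: 24.5
tcp_pos: [0.6314, 0.0794, 0.0921]
eef_rot: [[-1.0, -0.007, -0.003], [-0.007, 1.0, 0.0], [0.003, 0.0, -1.0]]
contact_force: [0.7, -0.6, 0.2]
finger_gap: 0.0228
grasp_force: 49.2
```

```bash
python3 -c "
from m import *
go(633.8,78,68.3,180.4)
for n in ('top','scene'): cv2.imwrite(f'pics/{n}4.png',robot.read_camera(n)[0])
"
```

```text
tcp [631.4  79.4  92.1] yaw -179.6 q [-0.06, 0.7, 1.31, 0.0, 1.13, -1.64] F [0.7, -0.6, 0.2] gap 22.8 gf 49.2 t 24.5
 turn [ 0.  -0.2  0. ] THEN shift [-2.4 -1.4 23.8]  (shift if no turn first [-2.4 -1.5 23.8] )
```

Lower and release.

Request:
send_rows:
  increments:
    - [[-2.4,-1.4,0],[0,0,0],0]
    - [[0,0,12],[0,0,0],0]
    - [[0,0,7],[0,0,0],0]
    - [[0,0,4],[0,0,0],0]
    - [[0,0,0],[0,0,0],0]
    - [[0,0,0],[0,0,0],0]

```text
t: 25.2
tcp_pos: [0.6343, 0.0778, 0.0684]
eef_rot: [[-1.0, -0.007, -0.002], [-0.007, 1.0, 0.0], [0.002, 0.0, -1.0]]
contact_force: [0.5, -0.1, -1.3]
finger_gap: 0.0227
grasp_force: 49.2
```

```bash
python3 -c "
from m import *
go(633.8,78,68.3,180.4)
"
```

```text
tcp [634.3  77.8  68.4] yaw -179.6 q [-0.06, 0.74, 1.32, 0.0, 1.09, -1.64] F [0.5, -0.1, -1.3] gap 22.7 gf 49.2 t 25.2
 turn [ 0.  -0.1 -0. ] THEN shift [0.5 0.2 0.1]  (shift if no turn first [0.5 0.2 0.1] )
```

Request:
send_rows:
  increments:
    - [[0,0,0.5],[0,0,0],0]
    - [[0,0,0],[0,0,0],0.5]
    - [[0,0,0],[0,0,0],0.5]
    - [[0,0,0],[0,0,0],0.5]
    - [[0,0,-20],[0,0,0],0.5]
    - [[0,0,-40],[0,0,0],0.6]
    - [[33,33,-10],[0,0,0],0.6]
    - [[33,33,0],[0,0,0],0.6]

```text
t: 26.0
tcp_pos: [0.5683, 0.1435, 0.1403]
eef_rot: [[-1.0, -0.005, 0.003], [-0.005, 1.0, 0.001], [-0.003, 0.001, -1.0]]
contact_force: [0.7, 0.2, -0.3]
finger_gap: 0.0513
grasp_force: 0.0
```

Request:
send_rows:
  increments:
    - [[33,33,0],[0,0,0],0.6]
    - [[33,33,0],[0,0,0],0.6]
    - [[33,33,0],[0,0,0],0.6]
    - [[32,34,0],[0,0,0],0.6]
    - [[0,0,0],[0,0,4.7],0.6]
    - [[0,0,0],[0,0,4.7],0.6]
    - [[0,0,0],[0,0,0],0.6]
    - [[0,0,0],[0,0,0],0.6]

```text
t: 26.8
tcp_pos: [0.4362, 0.2753, 0.1386]
eef_rot: [[-0.988, 0.155, -0.002], [0.155, 0.988, 0.0], [0.002, 0.0, -1.0]]
contact_force: [-0.1, 0.1, -1.0]
finger_gap: 0.0511
grasp_force: 0.0
```

```bash
cat > chk.py <<'E'
from m import *
import sys
k=sys.argv[1]
I={n:robot.read_camera(n)[0] for n in("top","scene")}
for n in I: cv2.imwrite(f"pics/{n}_{k}.png",I[n])
for n,roi,th in(("top",(170,170,282,240),-8),("scene",(365,195,445,238),-6)):
    p=P(n)
    for a,c,b in blobs(n,I[n],roi,lambda c:c[...,0]-c[...,2]>th,60):
        w=np.array([onz(p,*q,.012)[:2] for q in b]);e=max(w[1]-w[0],w[2]-w[1],key=np.linalg.norm)
        print("slide",n,"A%.0f"%a,c.round(1),"rectc",(w.mean(0)*1e3).round(1),"ang%.1f"%(np.degrees(np.arctan2(e[1],e[0]))%180))
for n,roi,th in(("top",(274,128,372,182),125),("scene",(271,232,359,276),95)):
    p=P(n)
    for a,c,b in blobs(n,I[n],roi,lambda c:c.min(2)>th,4):
        z=.064 if a>110 and n=="top" or a>80 else .051
        w=np.array([onz(p,*q,z)[:2] for q in b]);e0,e1=w[1]-w[0],w[2]-w[1];e=max(e0,e1,key=np.linalg.norm)
        print("stage",n,"A%.0f"%a,c.round(1),"z",z,"cen",(onz(p,*c,z)[:2]*1e3).round(1),"rectc",(w.mean(0)*1e3).round(1),"sz",np.round(sorted([np.linalg.norm(e0)*1e3,np.linalg.norm(e1)*1e3])),"ang%.1f"%(np.degrees(np.arctan2(e[1],e[0]))%180))
E
python3 chk.py a; python3 -c "
from h import *
go(435.9,276,22,171)
t=cv2.imread('pics/top_a.png')[120:185,265:375];s=cv2.imread('pics/scene_a.png')[225:285,262:372]
cv2.imwrite('pics/va.png',np.vstack([cv2.resize(i,(770,i.shape[0]*4),interpolation=2) for i in(t,s)]))"
```

```text
slide top A120 [185.  188.1] rectc [529.4 394.5] ang30.5
slide scene A179 [430.  224.8] rectc [526.1 393. ] ang31.9
slide scene A143 [394.4 203.9] rectc [441.2 277.8] ang170.1
stage top A32 [353.4 170.9] z 0.051 cen [ 582.1 -104.6] rectc [ 582.1 -104.5] sz [12. 26.] ang90.8
stage top A24 [322.1 170.6] z 0.051 cen [581.8 -14.2] rectc [581.8 -14.3] sz [10. 24.] ang90.8
stage top A27 [290.9 170.5] z 0.051 cen [581.   76.2] rectc [581.1  76.5] sz [11. 25.] ang90.7
stage top A8 [292.4 163.9] z 0.051 cen [600.2  72.4] rectc [600.4  72.9] sz [ 7. 14.] ang90.7
stage top A144 [353.1 153.4] z 0.064 cen [ 631.  -102.6] rectc [ 630.9 -102.6] sz [21. 61.] ang0.3
stage top A134 [322.2 153.1] z 0.064 cen [630.8 -13.6] rectc [630.4 -13.5] sz [21. 59.] ang0.7
stage top A158 [291.2 151. ] z 0.064 cen [635.7  75.6] rectc [635.6  75.8] sz [23. 63.] ang1.0
stage top A23 [353.1 135.5] z 0.051 cen [ 686.2 -103.2] rectc [ 686.3 -103.4] sz [ 9. 24.] ang90.9
stage top A24 [322.4 135.5] z 0.051 cen [685.1 -13.6] rectc [685.  -13.7] sz [ 9. 25.] ang90.8
stage top A25 [291.3 135.5] z 0.051 cen [683.9  77. ] rect
[... 432 characters left out ...]
e scene A97 [314.1 252. ] z 0.064 cen [643.7 -10.9] rectc [643.5 -10.8] sz [20. 59.] ang179.1
stage scene A97 [341.9 248.7] z 0.064 cen [633.7  78.8] rectc [635.4  79.5] sz [25. 59.] ang1.3
stage scene A16 [286.6 237.6] z 0.051 cen [ 584.8 -101.5] rectc [ 585.1 -100.6] sz [ 9. 26.] ang89.0
stage scene A20 [313.9 236.9] z 0.051 cen [583.8 -11. ] rectc [583.7 -11.1] sz [10. 28.] ang88.9
stage scene A16 [341.2 236.2] z 0.051 cen [582.8  79.2] rectc [582.4  78.6] sz [ 9. 26.] ang88.9
tcp [436.3 275.1 138.5] yaw 171.1 q [0.33, 0.41, 1.67, 0.0, 1.06, -1.08] F [1.0, 0.8, -0.7] gap 51.1 gf 0.0 t 26.9
 turn [-0.  -0.1  0.1] THEN shift [  0.5   0.8 116.5]  (shift if no turn first [  0.3   0.8 116.5] )
```

View pics/va.png

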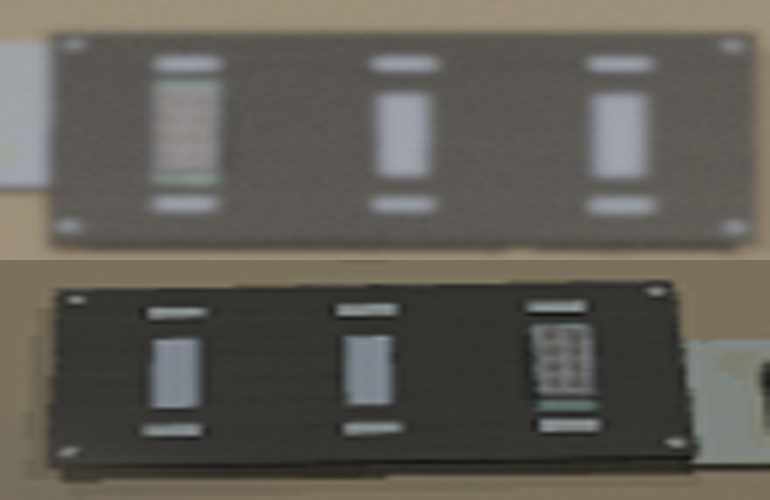

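The slide sits in the left bay, in line with its stops. Its plate ends are at crop rows 77 and 188, between stop edges at 72 and 196, so it's about 1 mm off towards +x. I'll take an intensity profile to measure that properly.

```bash
cat > prof.py <<'E'
from h import *
from scipy.ndimage import map_coordinates
def prof(k,by,cx=None,pr=False):
    for n,ox,oy in(("top",0,0),("scene",2.4,2.8)):
        im=cv2.imread(f"pics/{n}_{k}.png").astype(float);p=P(n);c0=np.array([633.4+ox,-13.8+oy]);a=np.radians(.45)
        ex=np.array([np.cos(a),np.sin(a)]);ey=np.array([-ex[1],ex[0]])
        def line(us,vs,z):
            X=np.array([[proj(p,[*((c0+ex*u+ey*(by+v))/1e3),z]) for v in vs] for u in us])
            g=map_coordinates(im.min(2),[X[...,1],X[...,0]],order=1);return g
        us=np.arange(-60,60.1,1.)
        g=line(us,np.arange(-7,7.1,2),.049).mean(1)
        th=(g.min()+np.median(g[40:80]))/2
        cr=[round(us[i]+(th-g[i])/(g[i+1]-g[i]),1) for i in range(len(g)-1) if (g[i]-th)*(g[i+1]-th)<0]
        vs=np.arange(-30,30.1,1.);out=[]
        for u0,z in((0,.064),(-50.5,.051),(50.5,.051)):
            h=line(u0+np.arange(-2,2.1,1) if u0 else np.arange(-22,22.1,4),vs,z).mean(0);t2=(h.min()+h.max())/2
            out.append([round(vs[i]+(t2-h[i])/(h[i+1]-h[i]),1) for i in range(len(h)-1) if (h[i]-t2)*(h[i+1]-t2)<0])
        hs=[]
        for u0 in(-20,20):
            h=line(u0+np.arange(-4,4.1,2),vs,.064).mean(0);t2=(h.min()+h.max())/2
            hs.append([round(vs[i]+(t2-h[i])/(h[i+1]-h[i]),1) for i in range(len(h)-1) if (h[i]-t2)*(h[i+1]-t2)<0])
        print(n,by,"x-cross",cr,"| y: slide",out[0],"stops",out[1:],"ends",hs)
        if pr: print(g.round().astype(int).tolist())
if __name__=="__main__":
    import sys
    prof(sys.argv[1],90,pr=True);prof(sys.argv[1],0)
E
python3 prof.py a
```

```text
top 90 x-cross [np.float64(-58.0), np.float64(-44.9), np.float64(-36.7), np.float64(39.0), np.float64(45.3), np.float64(57.8)] | y: slide [np.float64(-13.6), np.float64(12.9)] stops [[np.float64(-13.0), np.float64(13.7)], [np.float64(-13.3), np.float64(14.0)]] ends [[np.float64(-13.5), np.float64(12.8)], [np.float64(-13.9), np.float64(13.4)]]
[102, 108, 116, 124, 133, 139, 145, 151, 151, 151, 151, 146, 140, 134, 126, 117, 109, 103, 98, 95, 100, 104, 109, 115, 120, 124, 126, 128, 128, 127, 125, 125, 125, 125, 127, 131, 134, 136, 136, 137, 137, 136, 136, 136, 136, 137, 138, 140, 141, 141, 141, 140, 139, 137, 136, 136, 135, 135, 135, 136, 137, 138, 139, 140, 140, 139, 139, 138, 137, 136, 136, 135, 135, 136, 137, 138, 139, 139, 139, 138, 137, 136, 135, 134, 133, 134, 134, 135, 137, 139, 139, 139, 139, 138, 136, 134, 131, 126, 122, 117, 111, 105, 105, 106, 107, 114, 122, 130, 137, 143, 149, 150, 150, 149, 144, 138, 132, 123, 115, 106, 99]
scene 90 x-cross [np.float64(-47.9), np.float64(-38.7), np.float64(27.1), np.float64(28.9), np.float64(39.6), np.float64(44.6), np.float64(57.7)] | y: s
[... 717 characters left out ...]
55, 39, 42]
top 0 x-cross [np.float64(-57.1), np.float64(-45.5), np.float64(-31.3), np.float64(30.5), np.float64(46.5), np.float64(57.9)] | y: slide [np.float64(-10.4), np.float64(10.9)] stops [[np.float64(-13.2), np.float64(13.1)], [np.float64(-13.9), np.float64(13.4)]] ends [[np.float64(-10.0), np.float64(10.6)], [np.float64(-10.4), np.float64(11.4)]]
scene 0 x-cross [np.float64(-58.7), np.float64(-47.3), np.float64(-29.4), np.float64(31.7), np.float64(46.0), np.float64(56.4)] | y: slide [np.float64(-10.2), np.float64(10.5)] stops [[np.float64(-13.7), np.float64(14.3)], [np.float64(-12.0), np.float64(13.8)]] ends [[np.float64(-9.8), np.float64(10.9)], [np.float64(-10.6), np.float64(10.3)]]
```

Request:
send_rows:
  increments:
    - [[0.5,0.8,30],[0,0,0],0.6]
    - [[0,0,35],[0,0,0],0.6]
    - [[0,0,30],[0,0,0],0.6]
    - [[0,0,14],[0,0,0],0.6]
    - [[0,0,7],[0,0,0],0.6]
    - [[0,0,0],[0,0,0],0.6]
    - [[0,0,0],[0,0,0],0.6]

```text
t: 27.6
tcp_pos: [0.4361, 0.2764, 0.0233]
eef_rot: [[-0.988, 0.156, -0.001], [0.156, 0.988, 0.001], [0.001, 0.001, -1.0]]
contact_force: [0.1, 0.7, 0.7]
finger_gap: 0.0513
grasp_force: 0.0
```

Request:
send_rows:
  increments:
    - [[0,0,0],[0,0,0],0]
    - [[0,0,0],[0,0,0],0]
    - [[0,0,0],[0,0,0],0]
    - [[0,0,0],[0,0,0],0]
    - [[0,0,0],[0,0,0],0]

```text
t: 28.1
tcp_pos: [0.4361, 0.2764, 0.0235]
eef_rot: [[-0.988, 0.156, -0.0], [0.156, 0.988, 0.001], [0.0, 0.001, -1.0]]
contact_force: [-0.5, -1.3, 5.6]
finger_gap: 0.0224
grasp_force: 49.9
```

```bash
python3 -c "
from h import *
go(634.9,-12.4,110,180.4)"
```

```text
tcp [436.1 276.4  23.5] yaw 171.0 q [0.34, 0.59, 1.75, 0.0, 0.8, -1.08] F [-0.5, -1.3, 5.6] gap 22.4 gf 49.9 t 28.1
 turn [ 0.  -0.  -9.4] THEN shift [-196.8 -290.2  -86.5]  (shift if no turn first [-241.5 -254.1  -86.7] )
```

Request:
send_rows:
  increments:
    - [[0,0,-10],[0,0,0],0]
    - [[0,0,-40],[0,0,0],0]
    - [[0,0,-45],[0,0,-4.7],0]
    - [[0,0,0],[0,0,-4.7],0]
    - [[-25,-36,0],[0,0,0],0]
    - [[-25,-36,0],[0,0,0],0]
    - [[-25,-36,0],[0,0,0],0]
    - [[-25,-36,0],[0,0,0],0]

```text
t: 28.9
tcp_pos: [0.5375, 0.1314, 0.1182]
eef_rot: [[-1.0, -0.007, -0.001], [-0.007, 1.0, 0.0], [0.001, 0.0, -1.0]]
contact_force: [0.8, 1.2, 0.0]
finger_gap: 0.0226
grasp_force: 49.3
```

Request:
send_rows:
  increments:
    - [[-25,-36,0],[0,0,0],0]
    - [[-25,-36,0],[0,0,0],0]
    - [[-24,-36,0],[0,0,0],0]
    - [[-23,-38,0],[0,0,0],0]
    - [[0,0,25],[0,0,0],0]
    - [[0,0,0],[0,0,0],0]
    - [[0,0,0],[0,0,0],0]
    - [[0,0,0],[0,0,0],0]

```text
t: 29.7
tcp_pos: [0.6349, -0.0116, 0.0936]
eef_rot: [[-1.0, -0.008, -0.0], [-0.008, 1.0, -0.0], [0.0, -0.0, -1.0]]
contact_force: [0.8, -0.6, -0.4]
finger_gap: 0.0229
grasp_force: 49.3
```

```bash
python3 -c "
from h import *
go(635,-12.4,68.6,180.4)"
```

```text
tcp [634.9 -11.6  93.6] yaw -179.5 q [-0.2, 0.7, 1.32, -0.0, 1.13, -1.78] F [0.8, -0.6, -0.4] gap 22.9 gf 49.3 t 29.7
 turn [-0.  -0.   0.1] THEN shift [-0.1 -0.8 25. ]  (shift if no turn first [-0.1 -0.8 25. ] )
```

Request:
send_rows:
  increments:
    - [[0,-0.8,12],[0,0,0],0]
    - [[0,0,8],[0,0,0],0]
    - [[0,0,4],[0,0,0],0]
    - [[0,0,1.3],[0,0,0],0]
    - [[0,0,0],[0,0,0],0]
    - [[0,0,0],[0,0,0],0]

```text
t: 30.3
tcp_pos: [0.6342, -0.0128, 0.0685]
eef_rot: [[-1.0, -0.007, -0.003], [-0.007, 1.0, 0.0], [0.003, 0.0, -1.0]]
contact_force: [-10.9, 1.6, 16.9]
finger_gap: 0.0229
grasp_force: 51.3
```

Request:
send_rows:
  increments:
    - [[0,0,0],[0,0,0],0.5]
    - [[0,0,0],[0,0,0],0.5]
    - [[0,0,0],[0,0,0],0.5]
    - [[0,0,-20],[0,0,0],0.5]
    - [[0,0,-40],[0,0,0],0.6]
    - [[30,0,-20],[0,0,0],0.6]
    - [[30,37,0],[0,0,0],0.6]
    - [[30,37,0],[0,0,0],0.6]

```text
t: 31.1
tcp_pos: [0.5433, 0.0604, 0.1473]
eef_rot: [[-1.0, -0.005, -0.001], [-0.005, 1.0, 0.0], [0.001, 0.0, -1.0]]
contact_force: [0.3, 0.7, 0.1]
finger_gap: 0.0512
grasp_force: 0.0
```

Request:
send_rows:
  increments:
    - [[21,40,0],[0,0,0],0.6]
    - [[0,48,0],[0,0,0],0.6]
    - [[0,48,0],[0,0,0],0.6]
    - [[0,48,0],[0,0,0],0.6]
    - [[0,48,0],[0,0,0],0.6]
    - [[0,48,0],[0,0,0],0.6]
    - [[0,48,0],[0,0,0],0.6]
    - [[0,0,0],[0,0,-7.7],0.6]

```text
t: 31.9
tcp_pos: [0.5195, 0.3929, 0.1462]
eef_rot: [[-0.989, -0.146, -0.002], [-0.146, 0.989, 0.001], [0.002, 0.002, -1.0]]
contact_force: [0.6, -0.7, 0.1]
finger_gap: 0.0511
grasp_force: 0.0
```

Request:
send_rows:
  increments:
    - [[0,0,0],[0,0,-7.7],0.6]
    - [[0,0,0],[0,0,-7.7],0.6]
    - [[0,0,0],[0,0,-7.7],0.6]
    - [[0,0,0],[0,0,0],0.6]
    - [[0,0,0],[0,0,0],0.6]

```text
t: 32.4
tcp_pos: [0.521, 0.388, 0.1469]
eef_rot: [[-0.857, -0.515, -0.002], [-0.515, 0.857, 0.0], [0.002, 0.001, -1.0]]
contact_force: [0.7, 0.1, -0.1]
finger_gap: 0.0512
grasp_force: 0.0
```

```bash
python3 chk.py b; python3 -c "
from prof import *
prof('b',90);prof('b',0)
go(521,390.4,23,211.2)"
```

```text
slide top A146 [188.2 193.5] rectc [515.8 383.9] ang22.9
slide scene A193 [430.  224.7] rectc [525.7 393. ] ang31.1
slide scene A213 [434.  201.3] rectc [440.3 423. ] ang170.2
stage top A33 [353.4 170.9] z 0.051 cen [ 582.1 -104.7] rectc [ 582.1 -104.8] sz [12. 26.] ang90.8
stage top A25 [322.1 170.6] z 0.051 cen [581.8 -14.1] rectc [581.8 -14. ] sz [10. 24.] ang90.8
stage top A29 [290.9 170.5] z 0.051 cen [581.   76.2] rectc [580.9  76.2] sz [11. 25.] ang90.7
stage top A11 [322.4 164.8] z 0.051 cen [598.6 -14.6] rectc [598.6 -14.5] sz [ 5. 21.] ang90.8
stage top A148 [353.1 153.4] z 0.064 cen [ 631.  -102.5] rectc [ 630.9 -102.3] sz [22. 61.] ang0.3
stage top A168 [322.2 151.6] z 0.064 cen [635.1 -13.6] rectc [635.7 -14.1] sz [25. 63.] ang179.7
stage top A181 [291.2 152.1] z 0.064 cen [632.6  75.6] rectc [631.   75.7] sz [24. 73.] ang1.0
stage top A24 [353.1 135.5] z 0.051 cen [ 686.3 -103.2] rectc [ 686.3 -103.4] sz [ 9. 25.] ang90.9
stage top A25 [322.4 135.5] z 0.051 cen [685.1 -13.6] rectc [685.3 -13.7] sz [10. 25.] ang90.8
stage top A27 [291.3 135.5] z 0.051 cen [683.8  77.1] r
[... 1873 characters left out ...]
np.float64(13.3)]] ends [[np.float64(-14.2), np.float64(13.8)], [np.float64(-13.2), np.float64(13.2)]]
scene 0 x-cross [np.float64(-59.6), np.float64(-46.7), np.float64(-40.2), np.float64(24.3), np.float64(29.1), np.float64(37.5), np.float64(44.5), np.float64(57.8)] | y: slide [np.float64(-13.9), np.float64(13.4)] stops [[np.float64(-13.7), np.float64(14.3)], [np.float64(-12.0), np.float64(13.7)]] ends [[np.float64(-14.2), np.float64(14.1)], [np.float64(-13.4), np.float64(12.8)]]
tcp [521. 388. 147.] yaw -149.0 q [0.46, 0.67, 1.21, 0.0, 1.26, -1.65] F [-0.5, -1.3, -0.1] gap 51.8 gf 0.0 t 32.5
 turn [ 0.1 -0.1 -0.2] THEN shift [ -1.3   2.1 124. ]  (shift if no turn first [ -1.4   1.9 124. ] )
```

Request:
send_rows:
  increments:
    - [[-1.3,2.1,30],[0,0,0],0.6]
    - [[0,0,35],[0,0,0],0.6]
    - [[0,0,30],[0,0,0],0.6]
    - [[0,0,18],[0,0,0],0.6]
    - [[0,0,11],[0,0,0],0.6]
    - [[0,0,0],[0,0,0],0.6]
    - [[0,0,0],[0,0,0],0.6]

```text
t: 33.2
tcp_pos: [0.5213, 0.3908, 0.0241]
eef_rot: [[-0.856, -0.517, -0.0], [-0.517, 0.856, 0.001], [-0.0, 0.001, -1.0]]
contact_force: [-0.2, 0.4, 0.8]
finger_gap: 0.0514
grasp_force: 0.0
```

Request:
send_rows:
  increments:
    - [[0,0,0],[0,0,0],0]
    - [[0,0,0],[0,0,0],0]
    - [[0,0,0],[0,0,0],0]
    - [[0,0,0],[0,0,0],0]
    - [[0,0,0],[0,0,0],0]

```text
t: 33.7
tcp_pos: [0.5214, 0.3909, 0.0244]
eef_rot: [[-0.855, -0.518, 0.0], [-0.518, 0.855, 0.001], [-0.001, 0.001, -1.0]]
contact_force: [-0.4, 0.3, 6.5]
finger_gap: 0.0228
grasp_force: 49.8
```

```bash
python3 -c "
from h import *
go(635.3,-102.3,110,180.4)"
```

```text
tcp [521.4 390.9  24.4] yaw -148.8 q [0.46, 0.82, 1.29, 0.0, 1.03, -1.65] F [-0.4, 0.3, 6.5] gap 22.8 gf 49.8 t 33.7
 turn [ 0.1  0.  30.8] THEN shift [-110.5 -493.9  -85.6]  (shift if no turn first [ 157.9 -480.8  -86.2] )
```

Request:
send_rows:
  increments:
    - [[0,0,-10],[0,0,0],0]
    - [[0,0,-40],[0,0,0],0]
    - [[0,0,-45],[0,0,7.7],0]
    - [[0,0,-25],[0,0,7.7],0]
    - [[0,0,0],[0,0,7.7],0]
    - [[0,0,0],[0,0,7.7],0]
    - [[0,-46,0],[0,0,0],0]
    - [[0,-46,0],[0,0,0],0]

```text
t: 34.5
tcp_pos: [0.5211, 0.2979, 0.1434]
eef_rot: [[-1.0, -0.009, -0.001], [-0.009, 1.0, 0.0], [0.001, 0.0, -1.0]]
contact_force: [1.1, -0.4, -0.8]
finger_gap: 0.0228
grasp_force: 49.3
```

Request:
send_rows:
  increments:
    - [[0,-46,0],[0,0,0],0]
    - [[0,-46,0],[0,0,0],0]
    - [[0,-46,0],[0,0,0],0]
    - [[0,-46,0],[0,0,0],0]
    - [[0,-46,0],[0,0,0],0]
    - [[0,-46,0],[0,0,0],0]
    - [[-20,-42,0],[0,0,0],0]
    - [[-30,-36,0],[0,0,0],0]

```text
t: 35.3
tcp_pos: [0.5739, -0.0574, 0.144]
eef_rot: [[-1.0, -0.006, -0.001], [-0.006, 1.0, -0.0], [0.001, -0.0, -1.0]]
contact_force: [0.5, -0.2, 0.2]
finger_gap: 0.0228
grasp_force: 49.3
```

Request:
send_rows:
  increments:
    - [[-31,-33,0],[0,0,0],0]
    - [[-30,-15,0],[0,0,0],0]
    - [[0,0,25],[0,0,0],0]
    - [[0,0,25],[0,0,0],0]
    - [[0,0,0],[0,0,0],0]
    - [[0,0,0],[0,0,0],0]
    - [[0,0,0],[0,0,0],0]

```text
t: 36.0
tcp_pos: [0.636, -0.1028, 0.0948]
eef_rot: [[-1.0, -0.007, 0.001], [-0.007, 1.0, -0.001], [-0.001, -0.001, -1.0]]
contact_force: [0.2, 0.1, -0.3]
finger_gap: 0.0223
grasp_force: 49.3
```

```bash
python3 -c "
from h import *
go(635.7,-102.3,69,180.4)"
```

```text
tcp [ 636.  -102.8   94.8] yaw -179.6 q [-0.34, 0.71, 1.28, -0.0, 1.14, -1.92] F [0.2, 0.1, -0.3] gap 22.3 gf 49.3 t 36.0
 turn [-0.  0.  0.] THEN shift [ 0.3  0.5 25.8]  (shift if no turn first [ 0.3  0.6 25.8] )
```

Request:
send_rows:
  increments:
    - [[0.3,0.5,12],[0,0,0],0]
    - [[0,0,8],[0,0,0],0]
    - [[0,0,4],[0,0,0],0]
    - [[0,0,1.5],[0,0,0],0]
    - [[0,0,0],[0,0,0],0]
    - [[0,0,0],[0,0,0],0]

```text
t: 36.6
tcp_pos: [0.6346, -0.102, 0.0694]
eef_rot: [[-1.0, -0.007, -0.003], [-0.007, 1.0, 0.0], [0.003, 0.0, -1.0]]
contact_force: [-11.2, 3.8, 18.9]
finger_gap: 0.0226
grasp_force: 51.6
```

Request:
send_rows:
  increments:
    - [[0,0,0],[0,0,0],0.5]
    - [[0,0,0],[0,0,0],0.5]
    - [[0,0,0],[0,0,0],0.5]
    - [[0,0,-20],[0,0,0],0.5]
    - [[0,0,-40],[0,0,0],0.5]
    - [[30,0,-20],[0,0,0],0.5]
    - [[40,-20,0],[0,0,0],0.5]
    - [[40,-20,0],[0,0,0],0.5]

```text
t: 37.4
tcp_pos: [0.5243, -0.1431, 0.1477]
eef_rot: [[-1.0, -0.008, -0.001], [-0.008, 1.0, -0.0], [0.001, -0.0, -1.0]]
contact_force: [0.6, -1.1, 0.2]
finger_gap: 0.043
grasp_force: 0.0
```

Request:
send_rows:
  increments:
    - [[20,-40,0],[0,0,0],0.5]
    - [[0,-45,0],[0,0,0],0.5]
    - [[0,-45,0],[0,0,0],0.5]
    - [[0,-45,0],[0,0,0],0.5]
    - [[0,0,0],[0,0,0],0.5]

```text
t: 37.9
tcp_pos: [0.5058, -0.3229, 0.1469]
eef_rot: [[-1.0, -0.002, -0.001], [-0.002, 1.0, -0.001], [0.001, -0.001, -1.0]]
contact_force: [-0.6, 0.3, -0.3]
finger_gap: 0.0427
grasp_force: 0.0
```

```bash
python3 chk.py c|grep -v stage; python3 -c "
from prof import *
for b in(90,0,-90):prof('c',b)
go(633,78,140,180.4)"
```

```text
top 90 x-cross [np.float64(-58.0), np.float64(-44.9), np.float64(-36.7), np.float64(39.0), np.float64(45.3), np.float64(57.8)] | y: slide [np.float64(-13.6), np.float64(13.0)] stops [[np.float64(-12.9), np.float64(13.9)], [np.float64(-13.3), np.float64(14.1)]] ends [[np.float64(-13.4), np.float64(12.9)], [np.float64(-13.9), np.float64(13.4)]]
scene 90 x-cross [np.float64(-47.9), np.float64(-38.7), np.float64(27.1), np.float64(28.9), np.float64(39.6), np.float64(44.6), np.float64(57.7)] | y: slide [np.float64(-13.2), np.float64(13.8)] stops [[np.float64(-13.0), np.float64(13.5)], [np.float64(-12.9), np.float64(14.3)]] ends [[np.float64(-13.6), np.float64(14.0)], [np.float64(-12.7), np.float64(12.6)]]
top 0 x-cross [np.float64(-57.5), np.float64(-45.2), np.float64(-38.4), np.float64(38.3), np.float64(46.1), np.float64(58.2)] | y: slide [np.float64(-13.6), np.float64(13.3)] stops [[np.float64(-13.3), np.float64(13.1)], [np.float64(-13.9), np.float64(13.4)]] ends [[np.float64(-14.1), np.float64(13.7)], [np.float64(-13.2), np.float64(13.1)]]
scene 0 x-cross [np.float64(-59.5), np.float64(
[... 628 characters left out ...]
3.4)]] ends [[np.float64(-12.5), np.float64(14.0)], [np.float64(-12.3), np.float64(14.0)]]
scene -90 x-cross [np.float64(-58.1), np.float64(-46.6), np.float64(-39.0), np.float64(25.2), np.float64(31.5), np.float64(38.5), np.float64(44.3), np.float64(56.3)] | y: slide [np.float64(-12.2), np.float64(13.5)] stops [[np.float64(-12.8), np.float64(14.1)], [np.float64(-13.0), np.float64(12.9)]] ends [[np.float64(-12.3), np.float64(13.3)], [np.float64(-12.8), np.float64(13.7)]]
tcp [ 506.3 -318.5  146.9] yaw -179.7 q [-0.76, 0.56, 1.4, -0.0, 1.18, -2.33] F [0.3, 1.2, 0.3] gap 42.7 gf 0.0 t 38.0
 turn [ 0.1 -0.1 -0.1] THEN shift [-129.5  395.6    6.9]  (shift if no turn first [-128.9  395.8    7. ] )
```

View pics/scene_c.png

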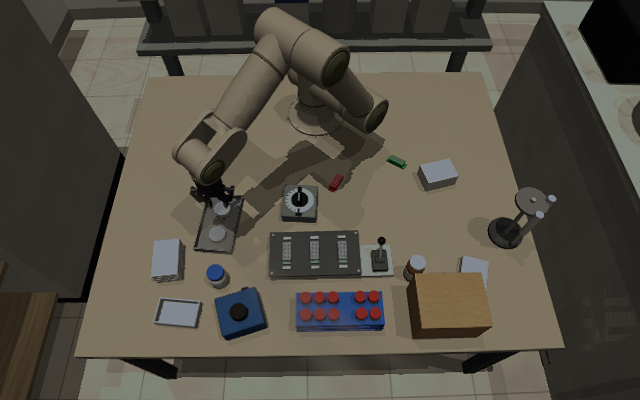

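All three slides sit in their bays, centred to about 1 mm, and both dishes are in the tray. The dial is on zero. The last job is the lever, with its ball at (381,241).

Request:
send_rows:
  increments:
    - [[0,45,0],[0,0,0],0.3]
    - [[0,45,0],[0,0,0],0]
    - [[0,45,0],[0,0,0],0]
    - [[0,45,0],[0,0,0],0]
    - [[0,45,0],[0,0,0],0]
    - [[0,45,0],[0,0,0],0]
    - [[0,45,0],[0,0,0],0]
    - [[0,45,0],[0,0,0],0]
  newtons: 25

```text
t: 38.8
tcp_pos: [0.5031, 0.0449, 0.1477]
eef_rot: [[-1.0, -0.009, -0.002], [-0.009, 1.0, 0.0], [0.002, 0.0, -1.0]]
contact_force: [-0.1, -0.8, -0.1]
finger_gap: 0.0
grasp_force: 0.0
```

Request:
send_rows:
  increments:
    - [[0,45,0],[0,0,0],0]
    - [[0,45,0],[0,0,0],0]
    - [[-20,35,0],[0,0,0],0]
    - [[-20,31,0],[0,0,0],0]
    - [[-35,0,0],[0,0,0],0]
    - [[0,0,20],[0,0,0],0]
    - [[0,0,0],[0,0,0],0]
    - [[0,0,0],[0,0,0],0]

```text
t: 39.6
tcp_pos: [0.577, 0.1991, 0.1276]
eef_rot: [[-1.0, -0.008, -0.003], [-0.008, 1.0, 0.0], [0.003, 0.0, -1.0]]
contact_force: [0.7, -0.7, -0.3]
finger_gap: 0.0002
grasp_force: 0.0
```

```bash
python3 -c "
from h import *
go(585,197.8,110,180.4)"
```

```text
tcp [577.  199.1 127.6] yaw -179.5 q [0.14, 0.61, 1.37, 0.0, 1.16, -1.44] F [0.7, -0.7, -0.3] gap 0.2 gf 0.0 t 39.6
 turn [ 0.  -0.2  0.1] THEN shift [-8.  -1.3 17.6]  (shift if no turn first [-8.1 -1.4 17.5] )
```

Down to z 110, then push +x about 75 mm, to x≈655.

Request:
send_rows:
  increments:
    - [[0,-1.3,17.5],[0,0,0],0]
    - [[-10,0,0],[0,0,0],0]
    - [[-10,0,0],[0,0,0],0]
    - [[-12,0,0],[0,0,0],0]
    - [[-12,0,0],[0,0,0],0]
    - [[-12,0,0],[0,0,0],0]
    - [[-12,0,0],[0,0,0],0]
    - [[-10,0,0],[0,0,0],0]

```text
t: 40.4
tcp_pos: [0.6561, 0.198, 0.1114]
eef_rot: [[-1.0, -0.007, -0.001], [-0.007, 1.0, 0.001], [0.001, 0.001, -1.0]]
contact_force: [-0.2, 0.5, -0.2]
finger_gap: -0.0001
grasp_force: 0.4
```

Request:
send_rows:
  increments:
    - [[-6,0,0],[0,0,0],0]
    - [[-4,0,0],[0,0,0],0]
    - [[0,0,0],[0,0,0],0]

```text
t: 40.7
tcp_pos: [0.6661, 0.1978, 0.1102]
eef_rot: [[-1.0, -0.007, -0.001], [-0.007, 1.0, 0.0], [0.001, 0.0, -1.0]]
contact_force: [0.8, 0.5, -0.7]
finger_gap: 0.0002
grasp_force: 0.0
```

Request:
send_rows:
  increments:
    - [[-3,0,0],[0,0,0],0]
    - [[-2,0,0],[0,0,0],0]
    - [[0,0,0],[0,0,0],0]

```text
t: 41.0
tcp_pos: [0.6711, 0.1977, 0.1098]
eef_rot: [[-1.0, -0.007, -0.002], [-0.007, 1.0, 0.0], [0.002, 0.0, -1.0]]
contact_force: [-0.3, -0.8, -0.5]
finger_gap: -0.0004
grasp_force: 0.3
```

Run:
```python
from m import *
t,_=robot.read_camera("top");s,_=robot.read_camera("scene")
go(678,198,110,180.4)
for X,l in(((.701,.198,.112),"locked ball"),((.6244,.198,.112),"open")): print(l,proj(P("top"),X).round(1),proj(P("scene"),X).round(1))
a=cv2.resize(t[120:185,220:300],None,fx=5,fy=5);b=cv2.resize(s[210:275,350:410],None,fx=5,fy=5);cv2.imwrite("pics/lev.png",np.hstack([a,b]))
```

```text
tcp [671.  197.7 109.9] yaw -179.6 q [0.12, 0.82, 1.04, 0.0, 1.28, -1.46] F [-0.6, 0.1, 0.2] gap 0.3 gf 0.2 t 41.1
 turn [ 0.  -0.1 -0. ] THEN shift [-7.   0.2 -0.1]  (shift if no turn first [-7.   0.2 -0.2] )
locked ball [247.2 124.5] [382.8 261.8]
open [246.5 151.5] [380.5 239. ]
```

View pics/lev.png

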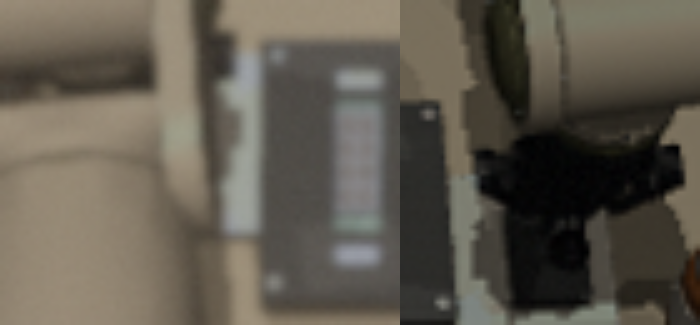

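In the scene view the ball is at about (384,260), against (383,262) expected when locked. It is nearly over, so I'll press on gently until it meets the stop.

Request:
send_rows:
  increments:
    - [[-1.5,0,0],[0,0,0],0]
    - [[-1.5,0,0],[0,0,0],0]
    - [[0,0,0],[0,0,0],0]

```text
t: 41.4
tcp_pos: [0.6741, 0.1977, 0.1098]
eef_rot: [[-1.0, -0.007, -0.002], [-0.007, 1.0, 0.0], [0.002, 0.0, -1.0]]
contact_force: [-1.5, 1.1, 0.4]
finger_gap: 0.0001
grasp_force: 0.3
```

Request:
send_rows:
  increments:
    - [[-1.5,0,0],[0,0,0],0]
    - [[0,0,0],[0,0,0],0]

```text
t: 41.6
tcp_pos: [0.6756, 0.1977, 0.1098]
eef_rot: [[-1.0, -0.007, -0.002], [-0.007, 1.0, 0.0], [0.002, 0.0, -1.0]]
contact_force: [0.0, -0.5, -0.7]
finger_gap: 0.0001
grasp_force: 0.3
```

Request:
send_rows:
  increments:
    - [[-1.5,0,0],[0,0,0],0]
    - [[-0.5,0,0],[0,0,0],0]

```text
t: 41.8
tcp_pos: [0.6772, 0.1978, 0.1097]
eef_rot: [[-1.0, -0.007, -0.003], [-0.007, 1.0, 0.0], [0.003, 0.0, -1.0]]
contact_force: [-4.4, -0.1, 0.4]
finger_gap: -0.0001
grasp_force: 1.9
```

Request:
send_rows:
  increments:
    - [[-1,0,0],[0,0,0],0]
    - [[0,0,0],[0,0,0],0]

```text
t: 42.0
tcp_pos: [0.6776, 0.1978, 0.1095]
eef_rot: [[-1.0, -0.007, -0.005], [-0.007, 1.0, -0.0], [0.005, -0.0, -1.0]]
contact_force: [-7.1, -1.0, 2.0]
finger_gap: 0.0003
grasp_force: 3.8
```

Request:
send_rows:
  increments:
    - [[-1,0,0],[0,0,0],0]
    - [[0,0,0],[0,0,0],0]

```text
t: 42.2
tcp_pos: [0.6779, 0.1979, 0.1094]
eef_rot: [[-1.0, -0.007, -0.007], [-0.007, 1.0, -0.0], [0.007, -0.0, -1.0]]
contact_force: [-11.6, -1.1, 4.2]
finger_gap: -0.0001
grasp_force: 6.1
```

It's on the stop, with the force rising. One more small press, then retreat and a final check.

Request:
send_rows:
  increments:
    - [[-1,0,0],[0,0,0],0]
    - [[0,0,0],[0,0,0],0]
    - [[15,0,0],[0,0,0],0]
    - [[30,0,0],[0,0,0],0]
    - [[40,0,0],[0,0,0],0]
    - [[0,0,-40],[0,0,0],0]
    - [[40,0,-40],[0,0,0],0]
    - [[45,0,0],[0,0,0],0]

```text
t: 43.0
tcp_pos: [0.517, 0.1967, 0.1899]
eef_rot: [[-1.0, -0.006, 0.008], [-0.006, 1.0, 0.002], [-0.008, 0.002, -1.0]]
contact_force: [0.4, 1.5, -0.1]
finger_gap: -0.0003
grasp_force: 0.0
```

Request:
send_rows:
  increments:
    - [[30,35,0],[0,0,0],0.5]
    - [[0,45,0],[0,0,0],0.5]
    - [[0,45,0],[0,0,0],0.5]
    - [[0,0,0],[0,0,0],0.5]
    - [[0,0,0],[0,0,0],0.5]

```text
t: 43.5
tcp_pos: [0.4844, 0.322, 0.1855]
eef_rot: [[-1.0, -0.008, -0.001], [-0.008, 1.0, 0.0], [0.001, 0.0, -1.0]]
contact_force: [-0.2, -0.3, 0.2]
finger_gap: 0.0433
grasp_force: 0.0
```

```bash
python3 chk.py d >/dev/null
python3 - <<'E'
from prof import *
for b in(90,0,-90):prof('d',b)
t=cv2.imread('pics/top_d.png')[115:250,225:465];s=cv2.imread('pics/scene_d.png')[180:280,190:400]
f=lambda i:cv2.resize(i,(640,int(i.shape[0]*640/i.shape[1])),interpolation=2)[:300]
cv2.imwrite('pics/vd.png',np.vstack([f(t),f(s)]))
go(600,78,120,180.4)
E
```

```text
top 90 x-cross [np.float64(-58.0), np.float64(-44.9), np.float64(-36.7), np.float64(39.2), np.float64(45.3), np.float64(57.8)] | y: slide [np.float64(-13.5), np.float64(13.0)] stops [[np.float64(-13.0), np.float64(13.8)], [np.float64(-13.4), np.float64(14.0)]] ends [[np.float64(-13.4), np.float64(12.8)], [np.float64(-13.9), np.float64(13.5)]]
scene 90 x-cross [np.float64(-47.9), np.float64(-38.7), np.float64(27.2), np.float64(28.8), np.float64(39.6), np.float64(44.5), np.float64(57.8)] | y: slide [np.float64(-13.2), np.float64(13.7)] stops [[np.float64(-13.0), np.float64(13.5)], [np.float64(-12.9), np.float64(14.2)]] ends [[np.float64(-13.6), np.float64(14.0)], [np.float64(-12.7), np.float64(12.7)]]
top 0 x-cross [np.float64(-57.5), np.float64(-45.2), np.float64(-38.4), np.float64(38.2), np.float64(46.1), np.float64(58.2)] | y: slide [np.float64(-13.6), np.float64(13.3)] stops [[np.float64(-13.1), np.float64(13.0)], [np.float64(-14.0), np.float64(13.5)]] ends [[np.float64(-14.1), np.float64(13.7)], [np.float64(-13.3), np.float64(13.2)]]
scene 0 x-cross [np.float64(-59.5), np.float64(
[... 627 characters left out ...]
13.4)]] ends [[np.float64(-12.6), np.float64(13.9)], [np.float64(-12.3), np.float64(14.1)]]
scene -90 x-cross [np.float64(-58.1), np.float64(-46.6), np.float64(-39.0), np.float64(25.2), np.float64(31.4), np.float64(38.5), np.float64(44.3), np.float64(56.3)] | y: slide [np.float64(-12.2), np.float64(13.5)] stops [[np.float64(-12.8), np.float64(14.1)], [np.float64(-13.1), np.float64(12.9)]] ends [[np.float64(-12.3), np.float64(13.3)], [np.float64(-12.8), np.float64(13.7)]]
tcp [484.7 320.7 185.6] yaw -179.6 q [0.38, 0.49, 1.41, 0.0, 1.24, -1.19] F [-0.2, -0.4, -0.8] gap 43.0 gf 0.0 t 43.6
 turn [ 0.  -0.1 -0. ] THEN shift [-113.6 -243.5   65.6]  (shift if no turn first [-113.9 -243.4   65.4] )
```

View pics/vd.png

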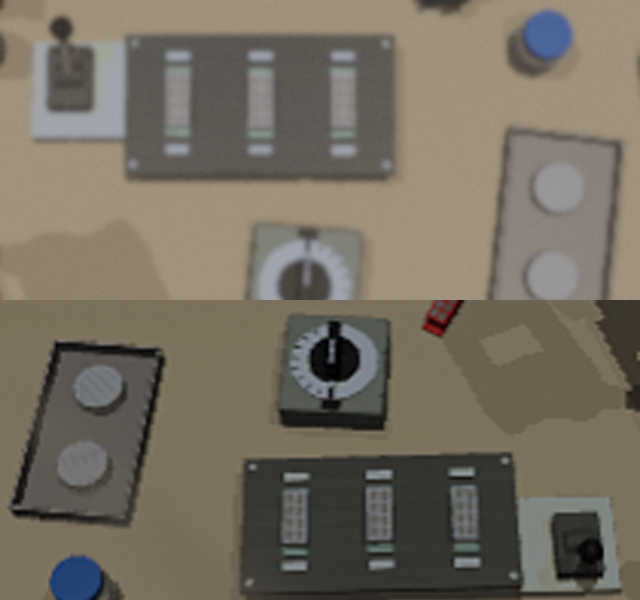

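The final view shows the slides centred in all three bays and both dishes flat in the tray. The dial is on zero and the lever is over to +x, with its ball at crop (62,28) in the top view. I'm handing in.

```bash
python3 -c "
from rig import robot
print(robot.close_job())"
```

```text
the job is handed in; nothing more can be done
None
```

The job is handed in: the dial is on zero, both dishes lie flat in the tray, the three slides are centred in the bays to about 1 mm, and the lever is pushed against its lock stop. No verdict came back.

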